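# File sewing templates in the docked rack

### The job

First push the loose filing rack square and flush into the corner of the wooden fence. Then move every white template from the dark stand into the rack, one to an empty slot, upright and fully home, leaving the ones already filed in the rack. When all are filed and the rack still sits flush in its corner, swing the keeper arm shut in front of it; do not knock the mug or the spool.

Things in the scene. Friction and masses are not known exactly. Their poses are not given: they have to be found in the camera images.
- fence: smooth waxed wooden corner fence fixed to the table: two walls 26 mm high, 18 mm thick. Origin: the inside corner at table level. The far wall runs along its y (-20 to 220 mm), inner face at x = 0; the right wall runs along its -x (to x = -124 mm), inner face at y = 0. The rack belongs in the quadrant -x, +y.
- fence_corner (a point): the inside corner of the fence at table level (the fence's origin)
- rack: loose pale wooden rack 100 x 200 mm (x, y), 0.6 to 0.95 kg. Origin: centre of its underside, z up. Seven slots side by side along y, slot k = 0..6 at y = (k-3) x 26 mm, each 8 mm wide (y), 88 mm long (x), floor at z = 8 mm, walls to 36 mm, pointed ridges to 45 mm between them lead a card in. Template fully home: origin at rack z = 8 mm, top of tab at 100 mm. Long sides 30 mm high, ends 36 mm.
- rack_corner (a point): the corner of the rack's underside, at (+50, -100) mm in the rack's frame, that belongs in the fence corner. So the docked rack's origin lies at (-50, +100) mm in the fence's frame, axes parallel to the fence's. The rack slides on the table when pushed low (20 to 35 mm up) with 5 to 12 N.
- stand: fixed dark wooden stand, 104 x 178 mm, from which the templates are taken; origin: centre of its underside. Four slots along its y at y = -60, -20, 20, 60 mm, 9 mm wide, 92 mm long (x), floor at 8 mm, walls up to 30 mm. Some slots may be empty.
- keeper (a joint): angle of the keeper, a dark wooden arm (14 mm thick, 127 mm long, z = 8 to 24 mm) on an upright pivot at the near end of the fence's right wall. 0 (its stop): shut, lying along the fence's +y, 8 mm in front of the docked rack's near face; 1.57: open, along the fence's -x. Turns clockwise from above to shut; friction 0.06 Nm, stays where left.
- keeper_pivot (a point): the keeper's pivot axis, 16 mm above the table, at (-115, -10) mm in the fence's frame
- keeper_knob (a point): top of the brass knob (14 mm thick, 22 mm high) on the keeper, 115 mm from the pivot, 46 mm above the table
- mug: grey mug, radius 40 mm, height 95 mm; a bystander, not to be knocked
- spool: thread spool standing on the table, radius 18 mm, height 50 mm; a bystander, not to be knocked
- template1: white rigid template, upright: body 80 x 5 x 58 mm (x, y, z), tab 36 x 5 x 34 mm above its middle (z 58 to 92 mm), 45 g. Origin: middle of its lower edge, z up, x along its width. Grip the tab from above by its two narrow edges (closing along x, 36 mm); in the rack neighbours leave no room to grip across the thickness. Starts in the stand; may be absent.
- template2: white rigid template, upright: body 80 x 5 x 58 mm (x, y, z), tab 36 x 5 x 34 mm above its middle (z 58 to 92 mm), 45 g. Origin: middle of its lower edge, z up, x along its width. Grip the tab from above by its two narrow edges (closing along x, 36 mm); in the rack neighbours leave no room to grip across the thickness. Starts in the stand; may be absent.
- template3: white rigid template, upright: body 80 x 5 x 58 mm (x, y, z), tab 36 x 5 x 34 mm above its middle (z 58 to 92 mm), 45 g. Origin: middle of its lower edge, z up, x along its width. Grip the tab from above by its two narrow edges (closing along x, 36 mm); in the rack neighbours leave no room to grip across the thickness. Starts in the stand; may be absent.
- template4: white rigid template, upright: body 80 x 5 x 58 mm (x, y, z), tab 36 x 5 x 34 mm above its middle (z 58 to 92 mm), 45 g. Origin: middle of its lower edge, z up, x along its width. Grip the tab from above by its two narrow edges (closing along x, 36 mm); in the rack neighbours leave no room to grip across the thickness. Starts in the stand; may be absent.
- filed1: white rigid template, upright: body 80 x 5 x 58 mm (x, y, z), tab 36 x 5 x 34 mm above its middle (z 58 to 92 mm), 45 g. Origin: middle of its lower edge, z up, x along its width. Grip the tab from above by its two narrow edges (closing along x, 36 mm); in the rack neighbours leave no room to grip across the thickness. Already in the rack (slot 0, 2, 4 or 6), stays there; may be absent.
- filed2: white rigid template, upright: body 80 x 5 x 58 mm (x, y, z), tab 36 x 5 x 34 mm above its middle (z 58 to 92 mm), 45 g. Origin: middle of its lower edge, z up, x along its width. Grip the tab from above by its two narrow edges (closing along x, 36 mm); in the rack neighbours leave no room to grip across the thickness. Already in the rack (slot 0, 2, 4 or 6), stays there; may be absent.
- filed3: white rigid template, upright: body 80 x 5 x 58 mm (x, y, z), tab 36 x 5 x 34 mm above its middle (z 58 to 92 mm), 45 g. Origin: middle of its lower edge, z up, x along its width. Grip the tab from above by its two narrow edges (closing along x, 36 mm); in the rack neighbours leave no room to grip across the thickness. Already in the rack (slot 0, 2, 4 or 6), stays there; may be absent.
- filed4: white rigid template, upright: body 80 x 5 x 58 mm (x, y, z), tab 36 x 5 x 34 mm above its middle (z 58 to 92 mm), 45 g. Origin: middle of its lower edge, z up, x along its width. Grip the tab from above by its two narrow edges (closing along x, 36 mm); in the rack neighbours leave no room to grip across the thickness. Already in the rack (slot 0, 2, 4 or 6), stays there; may be absent.
There are look-alikes about, which are no part of the job. What is shaped like the rack but green or red is not meant. What is shaped like the template1 but yellow is not meant.

How it is judged:
By the outcome, as a careful person would: the job done as asked, in the order asked, and still so for the second after the job is handed in, with the robot touching nothing.
Of template1, template2, template3, template4 only 2 to 4 are there at a start; the rules pass over those that are not, and their reading is None.
Of filed1, filed2, filed3, filed4 only 2 to 3 are there at a start; the rules pass over those that are not, and their reading is None.
At some moment in a run one of rack may be knocked a few centimetres aside while the robot is not near it.
It also fails if it takes over 210 s, if anything falls off the work surface, if the arm or the gripper's body presses on something with over 40 N, if the wrist force passes 120 N, or if a joint passes its speed limit or range.

### The arm

A 7-joint arm with a two-finger parallel gripper is mounted at the origin on the work surface. World frame = base frame: x ahead of the robot, y to its left, z up, the work surface at z = 0. Lengths are in m, angles in rad, forces in N, time in s.
With the tool pointing down it reaches from about 0.4 to 0.875 m from the base axis. Payload 4.4 kg.
Tool frame: the origin (TCP) lies at the very end of the fingers, on their centre line; the grasp point (between the pads) lies robot.hold_point_z behind it (robot.hold_point_z is the distance from the TCP to the grasp point, in m); z points along the fingers, y is the line along which they close (so a half turn about z gives the same grasp; the last joint's range is limited). The gripper opens to 85 mm and grips with 20 to 120 N. Pads are 22 mm wide; open, the fingers measure 114 mm over their backs; the gripper's body (76 mm by 85 mm) begins 54 mm behind the grasp point. The pads swing forward as they close: fully open they stand 13 mm farther back than shut.
Start: joints at [-1.306, 0.628, 0.038, 1.517, -0.027, 0.996, -0.02], TCP at [0.211, 0.615, 0.231] pointing down, gripper open.
Joint ranges: [-3.06, 3.06], [-0.37, 2.12], [-1.25, 1.32], [0.18, 2.47], [-1.1, 4.24], [0.23, 1.98], [-2.94, 2.94]. Speed limits (rad/s): [2.57, 2.57, 3.14, 3.14, 3.14, 3.14, 3.14].

### API

Orientations are given as a unit quaternion [x, y, z, w].
In Python, from station import robot gives the robot as it stands. The module is installed in compiled form; this text tells all that it offers.
- The arm moves only by the tool servo_tool, never from a script. Its argument "motion" is a list of rows, each a list of 7 numbers: the shift along the tool's x, y, z in units of 50 mm (1.0 is 50 mm), then the turn, a rotation vector about the tool's x, y, z in units of 6 degrees (1.0 is 6 degrees), then the opening in per cent of the stroke, from 0 (shut) to 100 (fully open). In form: [[tx, ty, tz, ax, ay, az, jaw], ...]. A call has 1 to 20 rows; each row shifts and turns the commanded pose from where the row before left it, along the tool's axes as they then stand; what a row does not reach is not made up. A row lasts 1/10 s, in which the tool goes at most 50 mm and 8.59 degrees, less where a joint would pass 70% of its speed; a pose out of reach is approached as far as the arm can. A call is refused whole if a number of a shift passes 1 or a number of a turn 1, either way. A call with a gripper value outside its range is refused whole. The fingers move at their own pace and stop on an object; "force" is the grip in N (left out, the last holds). Time passes only in rows, so rows that do not move let the fingers close. It gives the time, the measured TCP pose, the force, the opening and the grip force at its end, in the units of the state.
- robot.observe(): the state, without advancing time (a new reading comes with each control period).
- robot.camera(name): name is "scene" or "top"; returns (picture, depth): 420x560x3 uint8, blue, green, red; 420x560 float32, m along the optical axis (not along the pixel's ray), 0 where there is no reading.
- robot.camera_info(name): a dict with "intrinsics" (3x3 intrinsics, pixels), "T" (4x4, takes a point from camera to world coordinates). Camera axes: x right, y down, z forward; pixel columns grow to the right and rows downward; lengths in m; the calibration is good to about 2 mm. A picture is of the moment at which its call begins. camera_info takes no time and is no camera call.
- robot.close_job(): hands the job in; it is judged then, once.
The state is a dict: "time_s": time; "qpos": joint angles; "dq": joint speeds; "joint_torque": joint torques, N m; "tcp_pos": TCP position; "tcp_rot": TCP orientation; "ft_force": force on the tool from outside, world axes, zero at the start; "wrist_torque": the same for the moment, N m; "finger_gap": finger opening in m; "gripper_force": force on a finger pad.
Only numpy, scipy, OpenCV 4.12 (cv2) and the standard library are available. Lean on these libraries where they do the work, as an engineer would, in place of code of your own. Each camera call takes 0.05 s, during which the arm holds its last target. There are 200 camera calls.

## Working session

There is one attempt and no reset: what is moved stays moved. The work goes in short steps, Python scripts to look and compute and a tool call to move; the robot and the scene stay as the last step left them, time stands still between calls to the robot, and variables do not carry over. Pictures are saved under pics/ and viewed, at most 14 in all, crops included, and the job is handed in when it is done.

Besides the shell and the picture viewer there is one more tool, called in YAML: its name, and indented under it one key for each argument. servo_tool: Moves the arm, as the interface text tells. Its arguments: {"type":"object","properties":{"motion":{"type":"array","items":{"type":"array","items":{"type":"number"}}},"force":{"type":"number"}},"required":["motion"]}

```bash
mkdir -p pics; cat > h.py <<'E'
import numpy as np, cv2
from station import robot
def snap(n,f):
    im,d=robot.camera(n); cv2.imwrite(f'pics/{f}.png',im); np.save(f'pics/{f}.npy',d); return im,d
def pt(n,u,v,d):
    c=robot.camera_info(n);K=c['intrinsics'];T=c['T']
    return (T@np.r_[d*np.linalg.inv(K)@[u,v,1],1])[:3]
def cloud(n,d):
    c=robot.camera_info(n);K=np.array(c['intrinsics']);T=np.array(c['T'])
    v,u=np.mgrid[:d.shape[0],:d.shape[1]]
    P=np.stack([(u-K[0,2])/K[0,0]*d,(v-K[1,2])/K[1,1]*d,d],-1)
    P=P@T[:3,:3].T+T[:3,3]; P[d==0]=np.nan; return P
E
python3 - <<'E'
from h import *
s=robot.observe();print({k:np.round(v,3) for k,v in s.items()},robot.hold_point_z)
for n in('scene','top'):
    snap(n,n+'0');c=robot.camera_info(n);print(n,np.round(c['intrinsics'],1),np.round(c['T'],3))
E
```

```text
{'time_s': np.float64(0.0), 'qpos': array([-1.306,  0.629,  0.038,  1.518, -0.027,  0.996, -0.02 ]), 'dq': array([ 0.001,  0.   ,  0.   ,  0.001,  0.   ,  0.002, -0.   ]), 'joint_torque': array([-1.0000e-03, -5.6341e+01,  1.2260e+00, -1.9345e+01,  1.1000e-02,
        1.1000e-02, -0.0000e+00]), 'tcp_pos': array([0.211, 0.614, 0.23 ]), 'tcp_rot': array([ 0.165,  0.986, -0.001, -0.   ]), 'ft_force': array([ 1.166,  0.075, -0.659]), 'wrist_torque': array([-0.016,  0.067,  0.035]), 'gripper_force': np.float64(0.0), 'finger_gap': np.float64(0.085)} 0.0187
scene [[462.1   0.  278.9]
 [  0.  462.1 204.9]
 [  0.    0.    1. ]] [[-0.831  0.437 -0.344  0.917]
 [ 0.556  0.662 -0.502  0.422]
 [ 0.009 -0.609 -0.793  0.892]
 [ 0.     0.     0.     1.   ]]
top [[418.2   0.  275.9]
 [  0.  418.2 208.4]
 [  0.    0.    1. ]] [[-0.029 -0.993  0.113  0.455]
 [-0.999  0.026 -0.025 -0.081]
 [ 0.022 -0.114 -0.993  1.091]
 [ 0.     0.     0.     1.   ]]
```

View pics/top0.png

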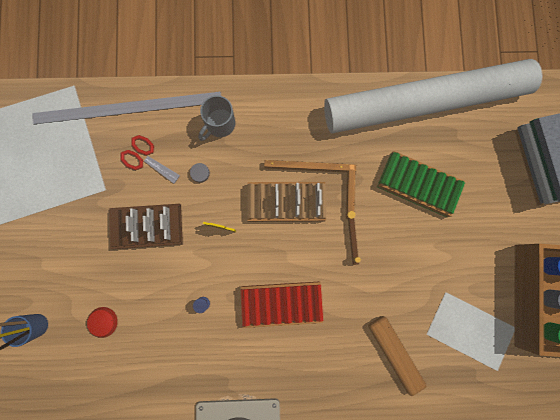

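View pics/scene0.png

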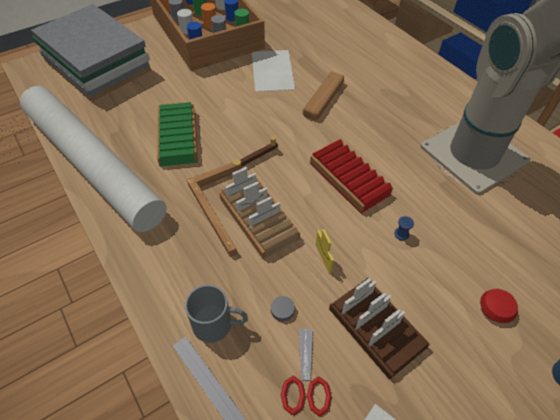

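```bash
python3 - <<'E'
from h import *
im=cv2.imread('pics/top0.png')
cv2.imwrite('pics/c1.png',cv2.resize(im[125:275,100:370],None,fx=2.9,fy=2.9,interpolation=cv2.INTER_CUBIC))
d=np.load('pics/top0.npy');P=cloud('top',d)
np.set_printoptions(precision=4,suppress=True)
# reference plane check
print('table z',[P[v,u] for v,u in((250,240),(150,240),(280,150),(230,320))])
hsv=cv2.cvtColor(im,cv2.COLOR_BGR2HSV)
z=P[...,2]
sub=np.zeros(z.shape,bool);sub[150:280,100:375]=1
# white templates: low saturation & high z
w=(sub&(z>.075)&(hsv[...,1]<60)).astype(np.uint8)
n,l,st,c=cv2.connectedComponentsWithStats(w)
for i in range(1,n):
    q=P[l==i];
    if len(q)>5: print(c[i],st[i][4],np.nanmean(q,0),np.nanmin(q,0),np.nanmax(q,0))
for name,(u0,u1,v0,v1),lo,hi in(('rack',(240,335,178,230),.026,.06),('stand',(105,190,200,255),.015,.045),('farwall',(260,350,155,177),.018,.034),('rightwall',(340,362,160,222),.018,.034),('keeper',(343,366,222,262),.012,.032),('knobs',(340,366,200,270),.036,.06)):
    m=np.zeros(z.shape,bool);m[v0:v1,u0:u1]=1
    m&=(z>lo)&(z<hi); q=P[m][:,:2].astype(np.float32); r=cv2.minAreaRect(q*1000); print(name,len(q),r, np.median(P[m][:,2]))
E
```

```text
table z [array([ 0.473 , -0.0123, -0.0004]), array([ 0.7381, -0.0173,  0.0002]), array([ 0.4031,  0.2193, -0.0006]), array([ 0.519 , -0.2218,  0.0033])]
[297.98 196.84] 50 [ 0.5943 -0.1598  0.0988] [ 0.5773 -0.1627  0.0759] [ 0.6133 -0.157   0.1047]
[276.5 198. ] 34 [ 0.5927 -0.1081  0.0997] [ 0.5757 -0.1098  0.0791] [ 0.6117 -0.1064  0.1045]
[318.9565 197.3913] 46 [ 0.5921 -0.2105  0.0963] [ 0.5751 -0.2129  0.0825] [ 0.611  -0.2087  0.1057]
[161.9315 221.8082] 73 [0.5435 0.166  0.0931] [0.5265 0.164  0.0757] [0.5617 0.1691 0.1048]
[128.1358 223.7284] 81 [0.541  0.2458 0.0929] [0.5238 0.2436 0.0751] [0.5591 0.2492 0.1041]
[145.0135 223.3919] 74 [0.5408 0.2059 0.0931] [0.523  0.2037 0.0754] [0.5582 0.2093 0.1059]
rack 2330 ((594.61083984375, -133.90374755859375), (199.71983337402344, 99.41484069824219), 88.37268829345703) 0.04080623040857034
stand 2193 ((540.8739013671875, 226.59593200683594), (104.53118133544922, 176.26565551757812), 2.327824592590332) 0.030693381310230805
farwall 644 ((681.6595458984375, -190.38821411132812), (222.8238067626953, 32.73915481567383), 84.81188201904297) 0.02670630011877495
rightwall 482 ((613.3370361328125, -296.27142333984375), (40.2637939453125, 149.5818328857422), 89.10446166992188) 0.02684613706404748
keeper 231 ((487.11065673828125, -302.86273193359375), (100.51469421386719, 15.12957763671875), 3.241338014602661) 0.02430500477126296
knobs 31 ((440.51739501953125, -305.21734619140625), (11.866206169128418, 12.949763298034668), 80.97235870361328) 0.046952293646655985
```

View pics/c1.png

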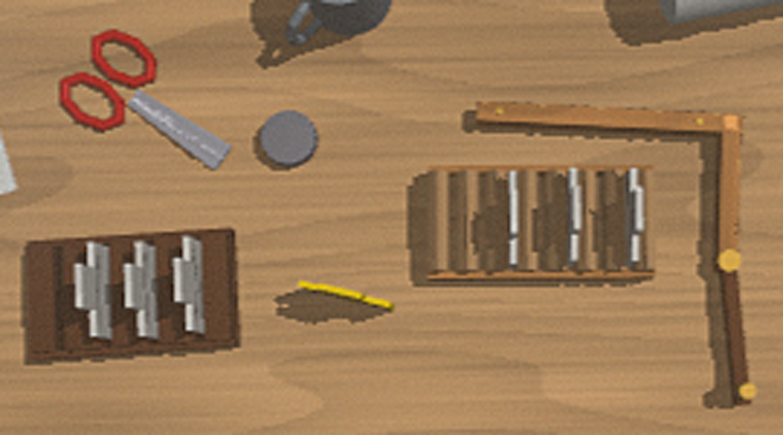

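```bash
cat >> h.py <<'E'
np.set_printoptions(precision=4,suppress=True)
def region(P,box,lo,hi):
    u0,u1,v0,v1=box;m=np.zeros(P.shape[:2],bool);m[v0:v1,u0:u1]=1
    return P[m&(P[...,2]>lo)&(P[...,2]<hi)]
def rect(q):
    return cv2.minAreaRect((q[:,:2]*1000).astype(np.float32))
from scipy.spatial.transform import Rotation as R
def go(x,y,z,yaw=0.,tilt=0.):
    """shift in tool units (commanded from measured pose) and turn to get tool y along world yaw(deg), z down, tilted 'tilt' deg about tool x"""
    s=robot.observe();r=R.from_quat(s['tcp_rot']);c,sn=np.cos(np.radians(yaw)),np.sin(np.radians(yaw))
    g=R.from_matrix(np.array([[-sn,c,0],[c,sn,0],[0,0,-1.]]).T@np.eye(3)) if 0 else R.from_matrix(np.column_stack([[-sn,c,0],[c,sn,0],[0,0,-1.]]))*R.from_euler('x',tilt,degrees=True)
    t=(r.inv()*g).as_rotvec(degrees=True)/6
    D=np.array([x,y,z])-s['tcp_pos']
    print('tcp',s['tcp_pos'],'t',s['time_s'],'F',s['ft_force'],'turn',t,'shift(now)',r.inv().apply(D)/.05,'shift(after turn)',g.inv().apply(D)/.05)
E
python3 - <<'E'
from h import *
P=cloud('top',np.load('pics/top0.npy'))
def edges(q,ax,nb=2):  # fit inner/outer edges along axis bins
    o=1-ax;b=np.floor(q[:,ax]/.004);A=[]
    for k in np.unique(b):
        s=q[b==k]
        if len(s)>2:A.append([s[:,ax].mean(),s[:,o].min(),s[:,o].max()])
    A=np.array(A);
    for j in(1,2):
        p=np.polyfit(A[:,0],A[:,j],1);r=A[:,j]-np.polyval(p,A[:,0]);k=abs(r)<.003;p=np.polyfit(A[k,0],A[k,j],1);print(ax,'min' if j==1 else 'max',p,np.degrees(np.arctan(p[0])),k.sum(),len(k))
print('far');edges(region(P,(266,338,155,177),.02,.034),1)
print('right');edges(region(P,(340,362,175,208),.02,.034),0)
print('rack');q=region(P,(240,335,178,230),.026,.06);edges(q,1);edges(q,0)
print('stand');q=region(P,(105,190,200,255),.015,.045);edges(q,1);edges(q,0)
d=cv2.imread('pics/top0.png')
for b in((185,212,160,186),(190,215,292,315),(195,240,215,240)): q=region(P,b,.01,.15);print('obj',q.mean(0),q.min(0),q.max(0))
go(.50,-.134,.15,3)
E
```

```text
far
1 min [0.0748 0.6932] 4.276038591534413 47 47
1 max [0.0758 0.71  ] 4.333917857077972 47 47
right
0 min [-0.0781 -0.2624] -4.4632352041106325 22 22
0 max [-0.0918 -0.2374] -5.245009381956087 22 22
rack
1 min [0.0278 0.5489] 1.5952548263299977 50 51
1 max [0.0253 0.6468] 1.448673347558576 51 51
0 min [-0.0473 -0.2053] -2.707402947976103 5 27
0 max [-0.0188 -0.0235] -1.0798163629369675 6 27
stand
1 min [-0.0406  0.4989] -2.3229161559343163 45 45
1 max [-0.033   0.5989] -1.891239875891989 25 45
0 min [0.0246 0.1276] 1.4066255113046842 6 28
0 max [0.1161 0.2516] 6.622847361134754 6 28
obj [0.6768 0.0892 0.019 ] [0.6533 0.0655 0.01  ] [0.7024 0.1126 0.0246]
obj [0.3411 0.0847 0.049 ] [0.3248 0.0691 0.01  ] [0.3586 0.1012 0.0556]
obj [0.5312 0.0347 0.0655] [ 0.5203 -0.0017  0.0116] [0.5438 0.0763 0.0954]
tcp [0.2109 0.6142 0.2305] t 0.1 F [ 0.4917  0.0027 -0.209 ] turn [-0.0144  0.01   11.3415] shift(now) [-10.3288 -12.2732   1.6309] shift(after turn) [-15.2471   4.9911   1.6095]
```

servo_tool:
  motion:
    - [0,0,0,0,0,1,0]
    - [0,0,0,0,0,1,0]
    - [0,0,0,0,0,1,0]
    - [0,0,0,0,0,1,0]
    - [0,0,0,0,0,1,0]
    - [0,0,0,0,0,1,0]
    - [0,0,0,0,0,1,0]
    - [0,0,0,0,0,1,0]
    - [0,0,0,0,0,1,0]
    - [0,0,0,0,0,1,0]
    - [0,0,0,0,0,1,0]
    - [0,0,0,0,0,1,0]
    - [0,0,0,0,0,0.6,0]

```text
time_s: 1.4
tcp_pos: [0.2108, 0.6145, 0.2307]
tcp_rot: [0.736, 0.677, -0.001, 0.0]
ft_force: [0.1, 0.3, 0.7]
finger_gap: 0.0003
gripper_force: 0.0
```

```bash
python3 - <<'E'
from h import *
go(.505,-.125,.15,-4.35)
E
```

```text
tcp [0.2108 0.6145 0.2307] t 1.4 F [0.0844 0.2735 0.7143] turn [-0.0021  0.0111 -0.0658] shift(now) [-14.2501   7.0873   1.6296] shift(after turn) [-14.3005   6.9886   1.6145]
```

servo_tool:
  motion:
    - [-0.71,0.7,0,0,0,0,0]
    - [-0.71,0.7,0,0,0,0,0]
    - [-0.71,0.7,0,0,0,0,0]
    - [-0.71,0.7,0,0,0,0,0]
    - [-0.71,0.7,0,0,0,0,0]
    - [-0.71,0.7,0,0,0,0,0]
    - [-0.71,0.7,0,0,0,0,0]
    - [-0.71,0.7,0,0,0,0,0]
    - [-0.71,0.7,0,0,0,0,0]
    - [-0.71,0.7,0,0,0,0,0]
    - [-0.71,0,0.16,0,0,0,0]
    - [-0.71,0,0.16,0,0,0,0]
    - [-0.71,0,0.16,0,0,0,0]
    - [-0.71,0,0.16,0,0,0,0]
    - [-0.71,0,0.16,0,0,0,0]
    - [-0.71,0,0.16,0,0,0,0]
    - [-0.71,0,0.16,0,0,0,0]
    - [-0.71,0,0.16,0,0,0,0]
    - [-0.71,0,0.16,0,0,0,0]
    - [-0.71,0,0.16,0,0,0,0]

```text
time_s: 3.4
tcp_pos: [0.5032, -0.122, 0.1507]
tcp_rot: [0.735, 0.679, -0.0, -0.0]
ft_force: [0.2, 0.1, -0.4]
finger_gap: -0.0
gripper_force: 0.0
```

```bash
python3 - <<'E'
from h import *
go(.51,-.125,.05,-4.35,-12)
E
```

```text
tcp [ 0.5032 -0.122   0.1507] t 3.4 F [ 0.2016  0.0945 -0.3896] turn [-2.0055  0.0016 -0.0316] shift(now) [-0.0499  0.1423  2.0143] shift(after turn) [-0.05   -0.281   1.9997]
```

servo_tool:
  motion:
    - [0,0,0,-1,0,0,0]
    - [0,0,0,-1,0,0,0]
    - [0,-0.08,0.376,0,0,0,0]
    - [0,-0.08,0.376,0,0,0,0]
    - [0,-0.08,0.376,0,0,0,0]
    - [0,-0.08,0.376,0,0,0,0]
    - [0,-0.08,0.376,0,0,0,0]
    - [0,-0.08,0.376,0,0,0,0]
    - [0,-0.08,0.376,0,0,0,0]
    - [0,0,0,0,0,0,0]

```text
time_s: 4.4
tcp_pos: [0.5166, -0.123, 0.0449]
tcp_rot: [0.732, 0.677, 0.061, 0.057]
ft_force: [0.4, 0.9, -0.7]
finger_gap: 0.0
gripper_force: 0.0
```

```bash
python3 - <<'E'
from h import *
go(.555,-.125,.016,-4.35,-12)
E
```

```text
tcp [ 0.5166 -0.123   0.0449] t 4.4 F [ 0.3654  0.8604 -0.6665] turn [-0.4165 -0.1101 -0.0318] shift(now) [0.0129 0.6632 0.6968] shift(after turn) [0.0189 0.6323 0.7249]
```

servo_tool:
  motion:
    - [0,-0.06,0.2,-0.2,-0.05,0,0]
    - [0,-0.06,0.2,-0.2,-0.05,0,0]
    - [0,-0.06,0.17,0,0,0,0]
    - [0,0,0,0,0,0,0]

```text
time_s: 4.8
tcp_pos: [0.5285, -0.1274, 0.0358]
tcp_rot: [0.732, 0.676, 0.06, 0.059]
ft_force: [-0.1, -0.3, -0.4]
finger_gap: 0.0003
gripper_force: 0.0
```

```bash
python3 - <<'E'
from h import *
go(.555,-.127,.016,-4.35,-12)
E
```

```text
tcp [ 0.5285 -0.1274  0.0358] t 4.8 F [-0.1208 -0.2559 -0.4016] turn [-0.3953 -0.0816 -0.0337] shift(now) [0.0458 0.4537 0.4787] shift(after turn) [0.0484 0.4337 0.4967]
```

```bash
python3 - <<'E'
from h import *
print(robot.observe()['qpos'])
E
```

```text
[ 0.033   0.7642  0.2576  2.1179 -1.0993  0.2333  1.1982]
```

servo_tool:
  motion:
    - [0,-0.4,-0.4,0,0,0,0]
    - [0,-0.4,-0.4,0.8,0,0,0]
    - [0,0,0,0.8,0.1,0,0]
    - [0,0,0,0,0,0,0]

```text
time_s: 5.2
tcp_pos: [0.4862, -0.1249, 0.0697]
tcp_rot: [0.733, 0.68, 0.007, -0.005]
ft_force: [0.6, 0.1, 0.1]
finger_gap: -0.0
gripper_force: 0.0
```

```bash
python3 - <<'E'
from h import *
go(.515,-.13,.022,-4.35)
print(robot.observe()['qpos'])
E
```

```text
tcp [ 0.4862 -0.1249  0.0697] t 5.2 F [0.5954 0.0632 0.1289] turn [ 0.0307 -0.1639  0.0152] shift(now) [-0.0757  0.5798  0.9556] shift(after turn) [-0.0584  0.583   0.9549]
[-0.176   0.7696  0.5968  2.0699 -0.8569  0.5688  0.9754]
```

servo_tool:
  motion:
    - [-0.02,0.2,0.3,0,-0.16,0,0]
    - [-0.02,0.2,0.3,0,0,0,0]
    - [-0.02,0.18,0.35,0,0,0,0]
    - [0,0,0,0,0,0,0]

```text
time_s: 5.6
tcp_pos: [0.512, -0.1285, 0.0199]
tcp_rot: [0.734, 0.679, 0.002, -0.002]
ft_force: [-0.9, 0.2, -0.7]
finger_gap: -0.0001
gripper_force: 0.0
```

```bash
python3 - <<'E'
from h import *
go(.56,-.13,.022,-4.35)
print(robot.observe()['qpos'])
E
```

```text
tcp [ 0.512  -0.1285  0.0199] t 5.6 F [-0.9387  0.1518 -0.6961] turn [-0.001  -0.042  -0.0078] shift(now) [ 0.0442  0.9602 -0.0413] shift(after turn) [ 0.0432  0.9602 -0.0414]
[-0.1406  0.8701  0.5312  2.0134 -0.9159  0.5158  0.9926]
```

servo_tool:
  motion:
    - [0,0.1,-0.02,0,0,0,0]
    - [0,0.1,-0.02,0,0,0,0]
    - [0,0.1,0,0,0,0,0]
    - [0,0.1,0,0,0,0,0]
    - [0,0.1,0,0,0,0,0]
    - [0,0.1,0,0,0,0,0]
    - [0,0.1,0,0,0,0,0]
    - [0,0.1,0,0,0,0,0]

```text
time_s: 6.4
tcp_pos: [0.5426, -0.1313, 0.0237]
tcp_rot: [0.734, 0.679, -0.003, -0.009]
ft_force: [-21.0, 2.2, 19.4]
finger_gap: 0.0002
gripper_force: 13.1
```

servo_tool:
  motion:
    - [0,0.06,0,0,0,0,0]
    - [0,0.06,0,0,0,0,0]

```text
time_s: 6.6
tcp_pos: [0.5494, -0.1317, 0.0237]
tcp_rot: [0.734, 0.679, -0.002, -0.008]
ft_force: [-19.3, 1.5, 17.3]
finger_gap: 0.0
gripper_force: 11.9
```

servo_tool:
  motion:
    - [0,0.06,0,0,0,0,0]
    - [0,0.06,0,0,0,0,0]

```text
time_s: 6.8
tcp_pos: [0.5553, -0.1322, 0.0237]
tcp_rot: [0.734, 0.679, -0.002, -0.008]
ft_force: [-18.8, 2.4, 18.0]
finger_gap: 0.0002
gripper_force: 11.6
```

servo_tool:
  motion:
    - [0,-0.2,0,0,0,0,0]
    - [0,-0.2,0,0,0,0,0]

```text
time_s: 7.0
tcp_pos: [0.5443, -0.1317, 0.0239]
tcp_rot: [0.734, 0.679, 0.002, -0.0]
ft_force: [0.6, -0.2, -0.1]
finger_gap: -0.0001
gripper_force: 0.0
```

```bash
cat >> h.py <<'E'
def edgefit(q,ax):
    o=1-ax;b=np.floor(q[:,ax]/.004);A=np.array([[q[b==k,ax].mean(),q[b==k,o].min(),q[b==k,o].max()] for k in np.unique(b) if (b==k).sum()>2])
    out=[]
    for j in(1,2):
        p=np.polyfit(A[:,0],A[:,j],1)
        for _ in range(3):
            r=A[:,j]-np.polyval(p,A[:,0]);k=abs(r)<max(.0025,np.std(r));p=np.polyfit(A[k,0],A[k,j],1)
        out.append(p)
    return out
E
python3 - <<'E'
from h import *
s,d=snap('scene','scene1');t,d=snap('top','top1')
a=cv2.resize(s[130:270,190:350],None,fx=2.4,fy=2.4);b=cv2.resize(t[150:290,220:380],None,fx=2.4,fy=2.4)
cv2.imwrite('pics/c2.png',np.hstack([a,b]))
E
```

```text
(no output)
```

View pics/c2.png

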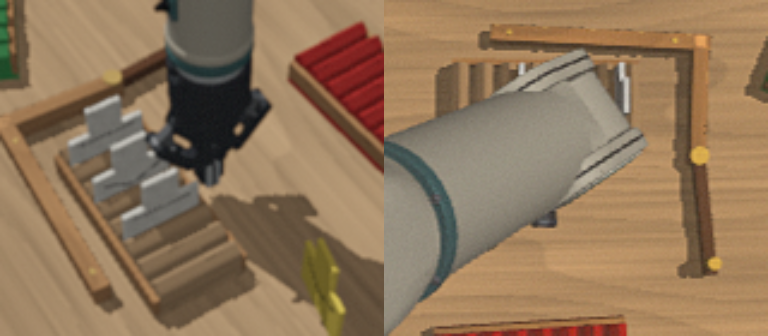

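servo_tool:
  motion:
    - [0,-0.4,0,0,0,0,0]
    - [0,-0.4,0,0,0,0,0]
    - [0,0,0,0,0,-1,0]
    - [0,0,0,0,0,-1,0]
    - [0,0,0,0,0,-1,0]
    - [0,0,0,0,0,-1,0]
    - [0,0,0,0,0,-1,0]
    - [0,0,0,0,0,-1,0]
    - [0,0,0,0,0,-1,0]
    - [0,0,0,0,0,-1,0]
    - [0,0,0,0,0,-1,0]
    - [0,0,0,0,0,-1,0]
    - [0,0,0,0,0,-1,0]
    - [0,0,0,0,0,-1,0]
    - [0,0,0,0,0,-1,0]
    - [0,0,0,0,0,-1,0]
    - [0,0,0,0,0,-1,0]
    - [0,0,0,0,0,0,0]

```text
time_s: 8.9
tcp_pos: [0.5053, -0.1288, 0.0239]
tcp_rot: [0.039, 0.999, 0.002, 0.001]
ft_force: [-0.4, 0.8, -0.8]
finger_gap: 0.0
gripper_force: 0.0
```

```bash
python3 - <<'E'
from h import *
go(.555,-.135,.018,85.65)
print(robot.observe()['qpos'])
E
```

```text
tcp [ 0.5053 -0.1288  0.0239] t 8.9 F [-0.3787  0.7952 -0.7748] turn [ 0.0326  0.0205 -0.0129] shift(now) [-0.9997 -0.047   0.1204] shift(after turn) [-0.9999 -0.0479  0.1184]
[ 0.0913  0.788   0.1627  2.0257 -0.3501  0.3527  2.03  ]
```

servo_tool:
  motion:
    - [-0.2,-0.01,0.06,0,0,0,0]
    - [-0.2,-0.01,0.06,0,0,0,0]
    - [-0.2,0,0,0,0,0,0]
    - [-0.2,0,0,0,0,0,0]
    - [-0.1,0,0,0,0,0,0]
    - [-0.1,0,0,0,0,0,0]
    - [-0.1,0,0,0,0,0,0]

```text
time_s: 9.6
tcp_pos: [0.5523, -0.1328, 0.0172]
tcp_rot: [0.039, 0.999, 0.003, -0.007]
ft_force: [-17.5, 0.9, 13.9]
finger_gap: 0.0
gripper_force: 8.6
```

servo_tool:
  motion:
    - [-0.06,0,0,0,0,0,0]
    - [-0.06,0,0,0,0,0,0]

```text
time_s: 9.8
tcp_pos: [0.5549, -0.1329, 0.0171]
tcp_rot: [0.039, 0.999, 0.004, -0.009]
ft_force: [-18.3, 0.7, 15.2]
finger_gap: 0.0005
gripper_force: 9.3
```

servo_tool:
  motion:
    - [-0.06,0,0,0,0,0,0]
    - [-0.06,0,0,0,0,0,0]

```text
time_s: 10.0
tcp_pos: [0.5615, -0.1334, 0.0171]
tcp_rot: [0.039, 0.999, 0.004, -0.009]
ft_force: [-15.9, 2.2, 13.1]
finger_gap: -0.0003
gripper_force: 8.0
```

servo_tool:
  motion:
    - [-0.06,0,-0.02,0,0,0,0]
    - [-0.06,0,-0.02,0,0,0,0]

```text
time_s: 10.2
tcp_pos: [0.5717, -0.1331, 0.0183]
tcp_rot: [0.039, 0.999, 0.004, -0.005]
ft_force: [-8.2, 3.4, -3.7]
finger_gap: -0.0001
gripper_force: 5.9
```

servo_tool:
  motion:
    - [-0.06,0,-0.02,0,0,0,0]
    - [-0.06,0,-0.02,0,0,0,0]

```text
time_s: 10.4
tcp_pos: [0.5717, -0.1331, 0.0185]
tcp_rot: [0.039, 0.999, 0.004, -0.011]
ft_force: [-17.4, 2.2, -5.5]
finger_gap: 0.0
gripper_force: 8.6
```

servo_tool:
  motion:
    - [-0.06,0,0,0,0,0,0]
    - [-0.06,0,0,0,0,0,0]

```text
time_s: 10.6
tcp_pos: [0.5717, -0.133, 0.0182]
tcp_rot: [0.039, 0.999, 0.006, -0.017]
ft_force: [-28.1, 2.6, 10.2]
finger_gap: 0.0004
gripper_force: 14.9
```

servo_tool:
  motion:
    - [0.4,0,0,0,0,0,0]
    - [0.4,0,0,0,0,0,0]
    - [0,0,-0.5,0,0,1,0]
    - [0,0,-0.5,0,0,1,0]
    - [0,0,-0.5,0,0,1,0]
    - [0,0,-0.5,0,0,1,0]
    - [0,0,-0.5,0,0,1,0]
    - [0,0,0,0,0,1,0]
    - [0,0,0,0,0,1,0]
    - [0,0,0,0,0,1,0]
    - [0,0,0,0,0,1,0]
    - [0,0,0,0,0,1,0]
    - [0,0,0,0,0,1,0]
    - [0,0,0,0,0,1,0]
    - [0,0,0,0,0,1,0]
    - [0,0,0,0,0,1,0]
    - [0,0,0,0,0,1,0]
    - [0,0,0,0,0,0,0]

```text
time_s: 12.4
tcp_pos: [0.549, -0.1332, 0.1467]
tcp_rot: [0.734, 0.679, 0.001, -0.001]
ft_force: [-0.1, 1.4, 0.2]
finger_gap: -0.0004
gripper_force: 0.0
```

```bash
python3 - <<'E'
from h import *
go(.64,.01,.14,-4.35)
print(robot.observe()['qpos'])
E
```

```text
tcp [ 0.549  -0.1332  0.1467] t 12.4 F [-0.126   1.4169  0.1647] turn [ 0.002  -0.0291 -0.0143] shift(now) [2.9952 1.5926 0.1427] shift(after turn) [2.9932 1.5971 0.1332]
[-0.2675  0.7411  0.7538  1.8551 -0.6843  0.8259  0.7663]
```

servo_tool:
  motion:
    - [0.5,0.27,0,0,0,0,0]
    - [0.5,0.27,0,0,0,0,0]
    - [0.5,0.27,0,0,0,0,0]
    - [0.5,0.27,0,0,0,0,0]
    - [0.5,0.27,0,0,0,0,0]
    - [0.5,0.25,0,0,0,0,0]
    - [0,0,0.5,0,0,0,0]
    - [0,0,0.5,0,0,0,0]
    - [0,0,0.5,0,0,0,0]
    - [0,0,0.5,0,0,0,0]
    - [0,0,0.5,0,0,0,0]
    - [0,0,0,0,0,0,0]

```text
time_s: 13.6
tcp_pos: [0.6378, 0.0111, 0.0192]
tcp_rot: [0.733, 0.68, -0.0, -0.003]
ft_force: [0.8, 0.0, -1.1]
finger_gap: -0.0001
gripper_force: 0.0
```

```bash
python3 - <<'E'
from h import *
go(.64,-.07,.02,-4.35)
P=cloud('top',robot.camera('top')[1]);print(robot.observe()['qpos'])
q=region(P,(235,345,170,232),.028,.047);print(len(q),rect(q),edgefit(q,1))
E
```

```text
tcp [0.6378 0.0111 0.0192] t 13.6 F [ 0.8206  0.0391 -1.1078] turn [-0.0544 -0.0378  0.0057] shift(now) [-1.614   0.1649 -0.0243] shift(after turn) [-1.614  0.166 -0.017]
[-0.42    0.991   0.6449  1.6958 -0.832   0.754   0.5713]
1970 ((630.7615356445312, -137.156494140625), (200.11862182617188, 96.82035827636719), 85.85035705566406) [array([0.0742, 0.5937]), array([0.0047, 0.6725])]
```

servo_tool:
  motion:
    - [-0.2,0,0,0,0,0,0]
    - [-0.2,0,0,0,0,0,0]
    - [-0.2,0,0,0,0,0,0]
    - [-0.1,0,0,0,0,0,0]
    - [-0.1,0,-0.01,0,0,0,0]
    - [-0.1,0,-0.01,0,0,0,0]
    - [-0.1,0,-0.01,0,0,0,0]
    - [-0.1,0,-0.01,0,0,0,0]

```text
time_s: 14.45
tcp_pos: [0.6359, -0.0408, 0.0236]
tcp_rot: [0.733, 0.68, 0.003, -0.003]
ft_force: [-0.6, 4.9, -4.4]
finger_gap: -0.0002
gripper_force: 2.4
```

servo_tool:
  motion:
    - [-0.1,0,-0.01,0,0,0,0]
    - [-0.1,0,-0.01,0,0,0,0]
    - [-0.1,0,-0.01,0,0,0,0]
    - [-0.1,0,-0.01,0,0,0,0]

```text
time_s: 14.85
tcp_pos: [0.6345, -0.0645, 0.026]
tcp_rot: [0.734, 0.679, 0.001, -0.001]
ft_force: [1.1, 4.5, -4.2]
finger_gap: 0.0001
gripper_force: 2.5
```

servo_tool:
  motion:
    - [-0.1,0,-0.01,0,0,0,0]
    - [-0.06,0,0,0,0,0,0]

```text
time_s: 15.05
tcp_pos: [0.634, -0.0733, 0.0267]
tcp_rot: [0.734, 0.679, 0.001, -0.001]
ft_force: [0.4, 5.3, -2.8]
finger_gap: -0.0004
gripper_force: 2.6
```

servo_tool:
  motion:
    - [-0.06,0,0,0,0,0,0]
    - [-0.06,0,0,0,0,0,0]

```text
time_s: 15.25
tcp_pos: [0.6338, -0.0778, 0.0267]
tcp_rot: [0.734, 0.679, 0.002, -0.001]
ft_force: [-0.2, 5.9, -1.9]
finger_gap: -0.0002
gripper_force: 3.0
```

servo_tool:
  motion:
    - [-0.06,0,0,0,0,0,0]
    - [-0.06,0,0,0,0,0,0]

```text
time_s: 15.45
tcp_pos: [0.6334, -0.0837, 0.0267]
tcp_rot: [0.734, 0.679, 0.002, -0.001]
ft_force: [0.5, 6.1, -2.2]
finger_gap: -0.0002
gripper_force: 3.0
```

servo_tool:
  motion:
    - [-0.06,0,0,0,0,0,0]
    - [-0.06,0,0,0,0,0,0]

```text
time_s: 15.65
tcp_pos: [0.6333, -0.0851, 0.0267]
tcp_rot: [0.733, 0.68, 0.004, -0.004]
ft_force: [0.6, 15.7, 4.3]
finger_gap: -0.0001
gripper_force: 8.3
```

servo_tool:
  motion:
    - [-0.05,0,0,0,0,0,0]
    - [0,0,0,0,0,0,0]

```text
time_s: 15.85
tcp_pos: [0.6333, -0.085, 0.0268]
tcp_rot: [0.733, 0.681, 0.005, -0.005]
ft_force: [-0.5, 15.6, 3.8]
finger_gap: 0.0001
gripper_force: 8.3
```

servo_tool:
  motion:
    - [0.3,0,0,0,0,0,0]
    - [0.3,0,0,0,0,0,0]
    - [0,0,-0.5,0,0,0,0]
    - [0.3,0,-0.5,0,0,0,0]
    - [0.5,0,-0.5,0,0,0,0]
    - [0.5,0,-0.5,0,0,0,0]
    - [0.5,0,-0.5,0,0,0,0]
    - [0.5,0,0,0,0,0,0]

```text
time_s: 16.65
tcp_pos: [0.6465, 0.05, 0.1565]
tcp_rot: [0.734, 0.679, 0.003, 0.003]
ft_force: [0.8, -0.5, 0.1]
finger_gap: -0.0003
gripper_force: 0.0
```

```bash
cat >> h.py <<'E'
def rackpose(tag):
    im,d=snap('top',tag);P=cloud('top',d)
    q=region(P,(235,350,160,232),.035,.047)
    far=region(P,(275,338,155,180),.022,.0285)
    print('rect>35mm',len(q),rect(q)); 
    q=region(P,(235,350,174,232),.028,.047);print('near',edgefit(q,1)[0])
    hsv=cv2.cvtColor(im,cv2.COLOR_BGR2HSV)
    w=((P[...,2]>.085)&(hsv[...,1]<60)).astype(np.uint8);w[:150]=0;w[260:]=0;w[:,:100]=0;w[:,360:]=0
    n,l,st,c=cv2.connectedComponentsWithStats(w)
    for i in range(1,n):
        k=P[l==i]
        if 15<len(k)<150: print('tmpl',len(k),(k[:,:2].min(0)+k[:,:2].max(0))/2,k[:,2].max())
    return im,P
E
python3 - <<'E'
from h import *
im,P=rackpose('top2')
go(.541,.166,.14,-4.35)
cv2.imwrite('pics/c3.png',cv2.resize(im[140:280,230:370],None,fx=4,fy=4,interpolation=cv2.INTER_CUBIC))
E
```

```text
rect>35mm 1744 ((628.8158569335938, -194.39682006835938), (199.6641845703125, 96.41980743408203), 85.84387969970703)
near [0.0743 0.5936]
tmpl 39 [ 0.6298 -0.1662] 0.10337086221711733
tmpl 45 [ 0.6281 -0.2191] 0.10407663473201967
tmpl 50 [ 0.6228 -0.2715] 0.103996362919898
tmpl 61 [0.5443 0.1668] 0.1034813782459908
tmpl 61 [0.5405 0.2064] 0.10599350170844801
tcp [0.6459 0.0571 0.1541] t 16.7 F [ 1.7033  3.8126 -1.1284] turn [ 0.0542 -0.0547  0.0357] shift(now) [ 2.0201 -2.2505  0.2798] shift(after turn) [ 2.0133 -2.2564  0.281 ]
```

View pics/c3.png

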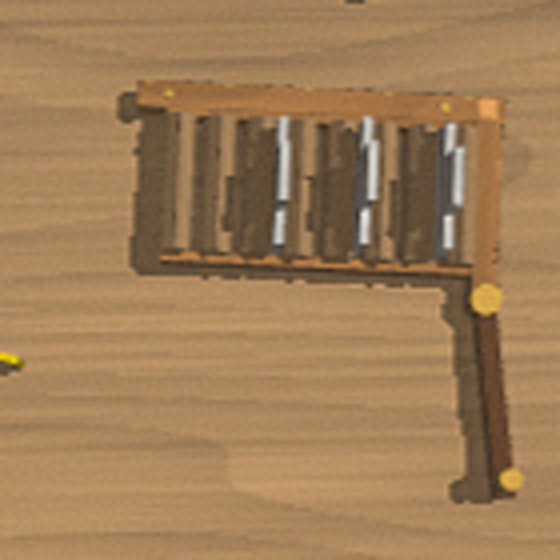

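servo_tool:
  motion:
    - [0.35,-0.4,0,0,0,-0.55,100]
    - [0.35,-0.4,0,0,0,-0.55,100]
    - [0.35,-0.4,0,0,0,0,100]
    - [0.35,-0.4,0,0,0,0,100]
    - [0.35,-0.4,0,0,0,0,100]
    - [0.2,-0.2,0,0,0,0,100]
    - [0,0,0,0,0,0,100]
    - [0,0,0,0,0,0,100]

```text
time_s: 17.5
tcp_pos: [0.5343, 0.1469, 0.1526]
tcp_rot: [0.694, 0.72, 0.002, 0.0]
ft_force: [0.8, -0.1, -0.1]
finger_gap: 0.0853
gripper_force: 0.0
```

```bash
python3 - <<'E'
from h import *
go(.5435,.1664,.071,2.3)
E
```

```text
tcp [0.5343 0.1469 0.1526] t 17.5 F [ 0.7563 -0.109  -0.1034] turn [ 0.0306 -0.0162 -0.0257] shift(now) [0.3799 0.1932 1.6329] shift(after turn) [0.3821 0.1995 1.6316]
```

servo_tool:
  motion:
    - [0.19,0.1,0,0.03,-0.02,-0.02,100]
    - [0.19,0.1,0,0,0,0,100]
    - [0,0,0.4,0,0,0,100]
    - [0,0,0.4,0,0,0,100]
    - [0,0,0.4,0,0,0,100]
    - [0,0,0.3,0,0,0,100]
    - [0,0,0.13,0,0,0,100]
    - [0,0,0,0,0,0,100]

```text
time_s: 18.3
tcp_pos: [0.5421, 0.1673, 0.07]
tcp_rot: [0.693, 0.721, -0.001, -0.001]
ft_force: [0.2, -0.6, -0.7]
finger_gap: 0.0853
gripper_force: 0.0
```

servo_tool:
  motion:
    - [0,0,0,0,0,0,30]
    - [0,0,0,0,0,0,30]
    - [0,0,0,0,0,0,30]
    - [0,0,0,0,0,0,30]
    - [0,0,0,0,0,0,30]
    - [0,0,0,0,0,0,30]
    - [0,0,0,0,0,0,30]
    - [0,0,0,0,0,0,30]
  force: 30

```text
time_s: 19.1
tcp_pos: [0.5426, 0.1675, 0.0712]
tcp_rot: [0.693, 0.721, 0.0, -0.001]
ft_force: [0.2, -0.2, 5.8]
finger_gap: 0.0354
gripper_force: 32.5
```

```bash
python3 - <<'E'
from h import *
go(.5435,.1664,.18,2.3)
E
```

```text
tcp [0.5426 0.1675 0.0712] t 19.1 F [ 0.1953 -0.2029  5.8078] turn [-0.0103 -0.0137 -0.0019] shift(now) [-0.0193  0.0148 -2.1754] shift(after turn) [-0.0224  0.0171 -2.1754]
```

servo_tool:
  motion:
    - [0,0,-0.3,0,0,0,30]
    - [0,0,-0.4,0,0,0,30]
    - [0,0,-0.5,0,0,0,30]
    - [0,0,-0.5,0,0,0,30]
    - [0,0,-0.45,0,0,0,30]
    - [0,0,0,0,0,0.5,30]
    - [0,0,0,0,0,0.6,30]
    - [0,0,0,0,0,0,30]

```text
time_s: 19.9
tcp_pos: [0.542, 0.1674, 0.1788]
tcp_rot: [0.733, 0.68, -0.001, -0.001]
ft_force: [-0.3, -0.6, -0.8]
finger_gap: 0.0355
gripper_force: 32.0
```

```bash
python3 - <<'E'
from h import *
go(.6327,-.1425,.18,-4.3)
E
```

```text
tcp [0.542  0.1674 0.1788] t 19.9 F [-0.2976 -0.5649 -0.8014] turn [-0.023  -0.0063 -0.0029] shift(now) [-6.043   2.2761 -0.034 ] shift(after turn) [-6.0437  2.2744 -0.0245]
```

servo_tool:
  motion:
    - [-0.4,0.15,0,0,0,0,30]
    - [-0.4,0.15,0,0,0,0,30]
    - [-0.4,0.15,0,0,0,0,30]
    - [-0.4,0.15,0,0,0,0,30]
    - [-0.4,0.15,0,0,0,0,30]
    - [-0.4,0.15,0,0,0,0,30]
    - [-0.4,0.15,0,0,0,0,30]
    - [-0.4,0.15,0,0,0,0,30]
    - [-0.4,0.15,0,0,0,0,30]
    - [-0.4,0.15,0,0,0,0,30]
    - [-0.4,0.15,0,0,0,0,30]
    - [-0.4,0.15,0,0,0,0,30]
    - [-0.4,0.15,0,0,0,0,30]
    - [-0.4,0.15,0,0,0,0,30]
    - [-0.4,0.15,0,0,0,0,30]
    - [0,0,0,0,0,0,30]
    - [0,0,0,0,0,0,30]

```text
time_s: 21.6
tcp_pos: [0.6315, -0.1404, 0.1776]
tcp_rot: [0.733, 0.68, -0.001, -0.002]
ft_force: [-0.6, 0.8, -0.6]
finger_gap: 0.0351
gripper_force: 32.0
```

```bash
python3 - <<'E'
from h import *
s,d=snap('scene','scene3')
P=cloud('scene',d)
go(.6327,-.1425,.105,-4.3)
cv2.imwrite('pics/c4.png',cv2.resize(s[110:280,170:370],None,fx=3.5,fy=3.5,interpolation=cv2.INTER_CUBIC))
E
```

```text
tcp [ 0.6316 -0.1393  0.1775] t 21.65 F [ 0.6437  0.0186 -0.6129] turn [-0.0311 -0.0191  0.008 ] shift(now) [-0.0652  0.0312  1.4496] shift(after turn) [-0.0623  0.0265  1.4499]
```

View pics/c4.png

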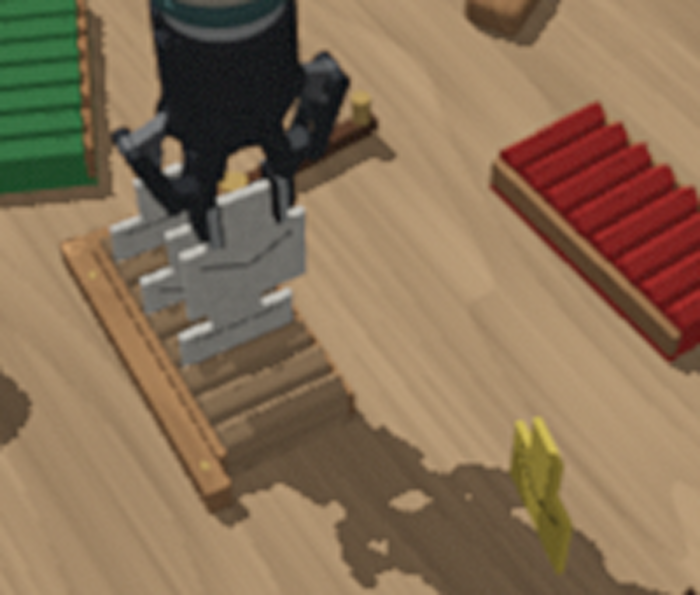

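```bash
cat >> h.py <<'E'
def held(d):
    "plane of the held template seen from scene camera, fence-aligned coords rel. to TCP"
    P=cloud('scene',d).reshape(-1,3);s=robot.observe();c,sn=np.cos(np.radians(4.3)),-np.sin(np.radians(4.3))
    Q=P-s['tcp_pos'];X=Q[:,0]*c+Q[:,1]*sn;Y=-Q[:,0]*sn+Q[:,1]*c;Z=Q[:,2]
    m=(abs(X)<.037)&(abs(Y)<.012)&(Z<-.008)&(Z>-.055)
    A=np.c_[X,Z,np.ones(len(X))][m];b=Y[m];k=np.ones(len(b),bool)
    for _ in range(4):
        p=np.linalg.lstsq(A[k],b[k],rcond=None)[0];r=b-A@p;k=abs(r)<.002
    print('n',k.sum(),'face y slopes x,z,at TCP',p,'face y at lower edge',p[2]-.063*p[1],'x range',X[m][k].min(),X[m][k].max(),'zmin',Z[(abs(X)<.037)&(abs(Y)<.012)&(Z<-.05)&(Z>-.08)].min())
E
python3 - <<'E'
from h import *
held(np.load('pics/scene3.npy'))
E
```

```text
n 436 face y slopes x,z,at TCP [ 0.0031  0.0074 -0.0009] face y at lower edge -0.001347864201389129 x range -0.03673703529694181 0.036768856688247975 zmin -0.06613273869436287
```

servo_tool:
  motion:
    - [-0.01,0.02,0.4,0,0,0,30]
    - [0,0,0.4,0,0,0,30]
    - [0,0,0.4,0,0,0,30]
    - [0,0,0.2,0,0,0,30]
    - [0,0,0.1,0,0,0,30]
    - [0,0,0.1,0,0,0,30]
    - [0,0,0.1,0,0,0,30]

```text
time_s: 22.35
tcp_pos: [0.6334, -0.1411, 0.0935]
tcp_rot: [0.733, 0.68, -0.0, -0.0]
ft_force: [-0.4, -1.1, -1.0]
finger_gap: 0.0351
gripper_force: 32.0
```

servo_tool:
  motion:
    - [0,0,0.1,0,0,0,30]
    - [0,0,0.1,0,0,0,30]
    - [0,0,0.1,0,0,0,30]

```text
time_s: 22.65
tcp_pos: [0.6328, -0.1411, 0.0776]
tcp_rot: [0.733, 0.68, -0.0, -0.001]
ft_force: [-0.2, -0.9, 0.4]
finger_gap: 0.0348
gripper_force: 32.0
```

servo_tool:
  motion:
    - [0,0,0.05,0,0,0,30]
    - [0,0,0.05,0,0,0,30]
    - [0,0,0,0,0,0,30]

```text
time_s: 22.95
tcp_pos: [0.6326, -0.1409, 0.0724]
tcp_rot: [0.733, 0.68, -0.001, -0.001]
ft_force: [-0.2, -1.6, -1.0]
finger_gap: 0.035
gripper_force: 32.0
```

servo_tool:
  motion:
    - [0,0,0.03,0,0,0,30]
    - [0,0,0.02,0,0,0,30]
    - [0,0,0,0,0,0,30]

```text
time_s: 23.25
tcp_pos: [0.633, -0.1411, 0.0713]
tcp_rot: [0.733, 0.68, -0.0, -0.001]
ft_force: [-1.4, -1.4, 5.2]
finger_gap: 0.0347
gripper_force: 32.4
```

servo_tool:
  motion:
    - [0,0,0,0,0,0,65]
    - [0,0,0,0,0,0,65]
    - [0,0,0,0,0,0,65]
    - [0,0,0,0,0,0,65]
    - [0,0,-0.3,0,0,0,65]
    - [0,0,-0.4,0,0,0,65]
    - [0,0,-0.5,0,0,0,65]
    - [0,0,-0.5,0,0,0,65]
    - [0.4,-0.15,-0.1,0,0,0,65]
    - [0.4,-0.15,0,0,0,0,65]
    - [0.4,-0.15,0,0,0,0,100]
    - [0.4,-0.15,0,0,0,0,100]
    - [0.4,-0.15,0,0,0,0,100]
    - [0.4,-0.15,0,0,0,0,100]
    - [0.4,-0.15,0,0,0,0,100]
    - [0.4,-0.15,0,0,0,-0.3,100]
    - [0.4,-0.15,0,0,0,-0.4,100]
    - [0.4,-0.15,0,0,0,-0.4,100]
    - [0,0,0,0,0,0,100]

```text
time_s: 25.15
tcp_pos: [0.5702, 0.0674, 0.1611]
tcp_rot: [0.691, 0.723, 0.0, -0.002]
ft_force: [-0.7, 0.5, 0.1]
finger_gap: 0.0851
gripper_force: 0.0
```

```bash
python3 - <<'E'
from h import *
go(.5417,.2066,.073,2.3)
rackpose('top3')
E
```

```text
tcp [0.5702 0.0674 0.1611] t 25.15 F [-0.7463  0.5004  0.0614] turn [-0.0265 -0.0398  0.0481] shift(now) [ 2.7996 -0.4391  1.7757] shift(after turn) [ 2.8047 -0.4581  1.7627]
rect>35mm 1731 ((626.1279296875, -194.39015197753906), (199.95558166503906, 95.63728332519531), 85.62336730957031)
near [0.0742 0.5934]
tmpl 38 [ 0.6331 -0.1417] 0.10448014667326577
tmpl 41 [ 0.6295 -0.1659] 0.10450543468420892
tmpl 46 [ 0.628  -0.2205] 0.10444094071820653
tmpl 47 [ 0.6232 -0.2719] 0.1043475443976547
```

servo_tool:
  motion:
    - [0.4,-0.06,0,0,0,0.02,100]
    - [0.4,-0.06,0,0,-0.03,0.02,100]
    - [0.4,-0.06,0,-0.02,0,0,100]
    - [0.4,-0.06,0,0,0,0,100]
    - [0.4,-0.06,0,0,0,0,100]
    - [0.4,-0.06,0,0,0,0,100]
    - [0.4,-0.09,0,0,0,0,100]
    - [0,0,0,0,0,0,100]
    - [0,0,0,0,0,0,100]

```text
time_s: 26.1
tcp_pos: [0.5441, 0.2013, 0.1609]
tcp_rot: [0.695, 0.719, -0.001, 0.002]
ft_force: [-0.5, -0.0, 0.4]
finger_gap: 0.0854
gripper_force: 0.0
```

```bash
python3 - <<'E'
from h import *
go(.541,.2064,.073,2.3)
E
```

```text
tcp [0.5441 0.2013 0.1609] t 26.1 F [-0.4728 -0.0417  0.4484] turn [ 0.0114  0.03   -0.0511] shift(now) [ 0.1106 -0.061   1.7586] shift(after turn) [ 0.1054 -0.0584  1.759 ]
```

servo_tool:
  motion:
    - [0.1,-0.06,0,0,0.03,-0.05,100]
    - [0,0,0.4,0,0,0,100]
    - [0,0,0.4,0,0,0,100]
    - [0,0,0.4,0,0,0,100]
    - [0,0,0.4,0,0,0,100]
    - [0,0,0.16,0,0,0,100]
    - [0,0,0,0,0,0,100]

```text
time_s: 26.8
tcp_pos: [0.5398, 0.2065, 0.0718]
tcp_rot: [0.693, 0.721, -0.0, -0.001]
ft_force: [0.3, 0.6, -1.0]
finger_gap: 0.0855
gripper_force: 0.0
```

servo_tool:
  motion:
    - [0,0,0,0,0,0,30]
    - [0,0,0,0,0,0,30]
    - [0,0,0,0,0,0,30]
    - [0,0,0,0,0,0,30]
    - [0,0,0,0,0,0,30]
    - [0,0,0,0,0,0,30]
    - [0,0,0,0,0,0,30]
    - [0,0,0,0,0,0,30]
  force: 30

```text
time_s: 27.6
tcp_pos: [0.5406, 0.2078, 0.0733]
tcp_rot: [0.692, 0.722, 0.001, -0.0]
ft_force: [-1.9, 0.2, 6.4]
finger_gap: 0.0353
gripper_force: 29.8
```

servo_tool:
  motion:
    - [0,0,-0.3,0,0,0,30]
    - [0,0,-0.4,0,0,0,30]
    - [0,0,-0.5,0,0,0,30]
    - [0,0,-0.5,0,0,0,30]
    - [0,0,-0.45,0,0,0,30]
    - [0,0,0,0,0,0.5,30]
    - [0,0,0,0,0,0.6,30]
    - [0,0,0,0,0,0,30]

```text
time_s: 28.4
tcp_pos: [0.5402, 0.2075, 0.1808]
tcp_rot: [0.733, 0.68, 0.001, -0.0]
ft_force: [-0.0, 0.0, -0.1]
finger_gap: 0.0349
gripper_force: 30.2
```

```bash
python3 - <<'E'
from h import *
go(.6347,-.1166,.18,-4.3)
E
```

```text
tcp [0.5402 0.2075 0.1808] t 28.4 F [-0.0037  0.0449 -0.0893] turn [ 0.0045 -0.0113  0.0073] shift(now) [-6.3248  2.3661  0.0089] shift(after turn) [-6.323   2.3709  0.0153]
```

servo_tool:
  motion:
    - [-0.4,0.15,0,0,0,0,30]
    - [-0.4,0.15,0,0,0,0,30]
    - [-0.4,0.15,0,0,0,0,30]
    - [-0.4,0.15,0,0,0,0,30]
    - [-0.4,0.15,0,0,0,0,30]
    - [-0.4,0.15,0,0,0,0,30]
    - [-0.4,0.15,0,0,0,0,30]
    - [-0.4,0.15,0,0,0,0,30]
    - [-0.4,0.15,0,0,0,0,30]
    - [-0.4,0.15,0,0,0,0,30]
    - [-0.4,0.15,0,0,0,0,30]
    - [-0.4,0.15,0,0,0,0,30]
    - [-0.4,0.15,0,0,0,0,30]
    - [-0.4,0.15,0,0,0,0,30]
    - [-0.4,0.15,0,0,0,0,30]
    - [-0.28,0.12,0,0,0,0,30]
    - [0,0,0,0,0,0,30]
    - [0,0,0,0,0,0,30]

```text
time_s: 30.2
tcp_pos: [0.6349, -0.1138, 0.1794]
tcp_rot: [0.733, 0.681, 0.0, -0.001]
ft_force: [-0.2, 0.2, -0.9]
finger_gap: 0.0351
gripper_force: 30.2
```

```bash
python3 - <<'E'
from h import *
s,d=snap('scene','scene4')
held(d)
go(.6347,-.1166,.0735,-4.3)
rackpose('top4')
E
```

```text
n 455 face y slopes x,z,at TCP [ 0.0014  0.0033 -0.0008] face y at lower edge -0.0010280707363524836 x range -0.036854239905518955 0.03696481411830045 zmin -0.06635369025670898
tcp [ 0.6349 -0.1129  0.1793] t 30.25 F [-0.565  -0.2168 -0.6166] turn [-0.0092 -0.0236  0.0221] shift(now) [-0.0785  0.0026  2.1167] shift(after turn) [-0.0732  0.0008  2.1169]
rect>35mm 1387 ((628.1763916015625, -194.59130859375), (200.120361328125, 97.60579681396484), 85.78697967529297)
near [0.0747 0.5936]
tmpl 43 [ 0.6292 -0.1682] 0.10448420349258891
tmpl 44 [ 0.6281 -0.2208] 0.10624979765552867
tmpl 49 [ 0.623  -0.2719] 0.10469931521239317
```

servo_tool:
  motion:
    - [-0.03,0,0.4,0,0,0,30]
    - [0,0,0.4,0,0,0,30]
    - [0,0,0.4,0,0,0,30]
    - [0,0,0.2,0,0,0,30]
    - [0,0,0.1,0,0,0,30]
    - [0,0,0.1,0,0,0,30]
    - [0,0,0.1,0,0,0,30]

```text
time_s: 31.0
tcp_pos: [0.6356, -0.1158, 0.0951]
tcp_rot: [0.733, 0.681, 0.001, 0.0]
ft_force: [0.3, 0.2, -2.0]
finger_gap: 0.035
gripper_force: 30.2
```

servo_tool:
  motion:
    - [0,0,0.1,0,0,0,30]
    - [0,0,0.1,0,0,0,30]
    - [0,0,0.1,0,0,0,30]

```text
time_s: 31.3
tcp_pos: [0.6352, -0.1159, 0.0794]
tcp_rot: [0.733, 0.68, 0.0, -0.0]
ft_force: [0.1, 0.1, -0.9]
finger_gap: 0.0355
gripper_force: 30.2
```

servo_tool:
  motion:
    - [0,0,0.05,0,0,0,30]
    - [0,0,0.05,0,0,0,30]
    - [0,0,0.02,0,0,0,30]
    - [0,0,0,0,0,0,30]

```text
time_s: 31.7
tcp_pos: [0.6351, -0.1159, 0.0736]
tcp_rot: [0.733, 0.68, 0.0, -0.0]
ft_force: [-0.3, 0.4, -1.7]
finger_gap: 0.0352
gripper_force: 30.2
```

servo_tool:
  motion:
    - [0,0,0.03,0,0,0,30]
    - [0,0,0.02,0,0,0,30]
    - [0,0,0,0,0,0,30]

```text
time_s: 32.0
tcp_pos: [0.6352, -0.1164, 0.0732]
tcp_rot: [0.733, 0.68, 0.001, -0.0]
ft_force: [-4.0, 0.1, 13.3]
finger_gap: 0.0352
gripper_force: 31.3
```

servo_tool:
  motion:
    - [0,0,0,0,0,0,65]
    - [0,0,0,0,0,0,65]
    - [0,0,0,0,0,0,65]
    - [0,0,0,0,0,0,65]
    - [0,0,-0.3,0,0,0,65]
    - [0,0,-0.4,0,0,0,65]
    - [0,0,-0.5,0,0,0,65]
    - [0,0,-0.5,0,0,0,65]
    - [0.45,-0.15,-0.1,0,0,0,65]
    - [0.45,-0.15,0,0,0,0,65]
    - [0.45,-0.15,0,0,0,0,100]
    - [0.45,-0.15,0,0,0,0,100]
    - [0.45,-0.15,0,0,0,0,100]
    - [0.45,-0.15,0,0,0,0,100]
    - [0.45,-0.15,0,0,0,0,100]
    - [0.45,-0.15,0,0,0,-0.3,100]
    - [0.45,-0.15,0,0,0,-0.4,100]
    - [0.45,-0.15,0,0,0,-0.4,100]
    - [0.45,-0.15,0,0,0,0,100]
    - [0.45,-0.15,0,0,0,0,100]

```text
time_s: 34.0
tcp_pos: [0.5577, 0.1585, 0.1625]
tcp_rot: [0.693, 0.721, 0.001, -0.0]
ft_force: [0.0, 0.6, 0.3]
finger_gap: 0.0853
gripper_force: 0.0
```

```bash
python3 - <<'E'
from h import *
go(.5401,.2464,.073,2.3)
rackpose('top5')
E
```

```text
tcp [0.5577 0.1585 0.1625] t 34.0 F [0.0423 0.593  0.3224] turn [ 0.0105 -0.0151  0.0067] shift(now) [ 1.7673 -0.2809  1.7924] shift(after turn) [ 1.7699 -0.2802  1.7899]
rect>35mm 1742 ((625.552978515625, -194.15948486328125), (200.01922607421875, 96.56822967529297), 86.91786193847656)
near [0.0778 0.5941]
tmpl 34 [ 0.6354 -0.1154] 0.10527871368583375
tmpl 37 [ 0.6342 -0.1419] 0.10561894398540961
tmpl 45 [ 0.6292 -0.1682] 0.10457980508066467
tmpl 43 [ 0.628  -0.2206] 0.10566565678864048
tmpl 48 [ 0.6231 -0.2718] 0.1034141854357532
```

Two filed; now the third.

servo_tool:
  motion:
    - [0.35,-0.06,0,0,0,0,100]
    - [0.35,-0.06,0,0,0,0,100]
    - [0.35,-0.06,0,0,0,0,100]
    - [0.35,-0.06,0,0,0,0,100]
    - [0.36,-0.04,0,0,0,0,100]
    - [0,0,0,0,0,0,100]
    - [0,0,0,0,0,0,100]

```text
time_s: 34.75
tcp_pos: [0.5402, 0.2447, 0.1618]
tcp_rot: [0.692, 0.722, 0.0, 0.0]
ft_force: [0.9, -0.6, -1.2]
finger_gap: 0.0854
gripper_force: 0.0
```

```bash
python3 - <<'E'
from h import *
go(.5401,.2464,.073,2.3)
E
```

```text
tcp [0.5402 0.2447 0.1618] t 34.75 F [ 0.8922 -0.6158 -1.241 ] turn [ 0.0047 -0.0037  0.0145] shift(now) [ 0.0341 -0.0012  1.7753] shift(after turn) [ 0.0348 -0.0004  1.7753]
```

servo_tool:
  motion:
    - [0.02,0,0.4,0,0,0,100]
    - [0,0,0.4,0,0,0,100]
    - [0,0,0.4,0,0,0,100]
    - [0,0,0.4,0,0,0,100]
    - [0,0,0.17,0,0,0,100]
    - [0,0,0,0,0,0,100]

```text
time_s: 35.35
tcp_pos: [0.5397, 0.2447, 0.0723]
tcp_rot: [0.693, 0.721, -0.001, -0.0]
ft_force: [0.3, -0.3, 0.9]
finger_gap: 0.0853
gripper_force: 0.0
```

servo_tool:
  motion:
    - [0,0,0,0,0,0,30]
    - [0,0,0,0,0,0,30]
    - [0,0,0,0,0,0,30]
    - [0,0,0,0,0,0,30]
    - [0,0,0,0,0,0,30]
    - [0,0,0,0,0,0,30]
    - [0,0,0,0,0,0,30]
    - [0,0,0,0,0,0,30]
  force: 30

```text
time_s: 36.15
tcp_pos: [0.5406, 0.2463, 0.0737]
tcp_rot: [0.692, 0.721, 0.001, -0.0]
ft_force: [-0.0, 0.8, 5.4]
finger_gap: 0.0349
gripper_force: 31.6
```

servo_tool:
  motion:
    - [0,0,-0.3,0,0,0,30]
    - [0,0,-0.4,0,0,0,30]
    - [0,0,-0.5,0,0,0,30]
    - [0,0,-0.5,0,0,0,30]
    - [0,0,-0.45,0,0,0,30]
    - [0,0,0,0,0,0.5,30]
    - [0,0,0,0,0,0.6,30]
    - [0,0,0,0,0,0,30]

```text
time_s: 36.95
tcp_pos: [0.5398, 0.2461, 0.1811]
tcp_rot: [0.733, 0.68, 0.0, -0.0]
ft_force: [0.3, 0.4, -0.1]
finger_gap: 0.035
gripper_force: 31.0
```

```bash
python3 - <<'E'
from h import *
go(.6288,-.1944,.18,-4.3)
E
```

```text
tcp [0.5398 0.2461 0.1811] t 36.95 F [ 0.3276  0.3961 -0.0806] turn [-0.0003 -0.0099  0.0075] shift(now) [-8.6531  2.4294  0.0129] shift(after turn) [-8.6512  2.4361  0.0219]
```

servo_tool:
  motion:
    - [-0.45,0.13,0,0,0,0,30]
    - [-0.45,0.13,0,0,0,0,30]
    - [-0.45,0.13,0,0,0,0,30]
    - [-0.45,0.13,0,0,0,0,30]
    - [-0.45,0.13,0,0,0,0,30]
    - [-0.45,0.13,0,0,0,0,30]
    - [-0.45,0.13,0,0,0,0,30]
    - [-0.45,0.13,0,0,0,0,30]
    - [-0.45,0.13,0,0,0,0,30]
    - [-0.45,0.13,0,0,0,0,30]
    - [-0.45,0.13,0,0,0,0,30]
    - [-0.45,0.13,0,0,0,0,30]
    - [-0.45,0.13,0,0,0,0,30]
    - [-0.45,0.13,0,0,0,0,30]
    - [-0.45,0.13,0,0,0,0,30]
    - [-0.45,0.13,0,0,0,0,30]
    - [-0.45,0.13,0,0,0,0,30]
    - [-0.45,0.13,0,0,0,0,30]
    - [-0.45,0.1,0,0,0,0,30]
    - [0,0,0,0,0,0,30]

```text
time_s: 38.95
tcp_pos: [0.6291, -0.1943, 0.1806]
tcp_rot: [0.734, 0.679, -0.001, 0.001]
ft_force: [-0.8, -0.3, -1.0]
finger_gap: 0.035
gripper_force: 31.0
```

```bash
python3 - <<'E'
from h import *
s,d=snap('scene','scene5')
held(d)
go(.6288,-.1944,.0735,-4.3)
rackpose('top6')
E
```

```text
n 432 face y slopes x,z,at TCP [ 0.0013 -0.0018 -0.0017] face y at lower edge -0.0015643801338221513 x range -0.03689978318030425 0.036743167090241426 zmin -0.06699278792179497
tcp [ 0.6293 -0.1916  0.1802] t 39.0 F [-0.1162  0.6839  0.8705] turn [-0.0052  0.0017 -0.0113] shift(now) [-0.0558 -0.0045  2.1344] shift(after turn) [-0.0562 -0.0057  2.1344]
rect>35mm 458 ((623.9186401367188, -248.6077880859375), (93.68543243408203, 91.42713165283203), 83.48360443115234)
near [0.0774 0.5945]
tmpl 46 [ 0.6232 -0.2716] 0.10537245011227936
```

servo_tool:
  motion:
    - [-0.03,0,0.4,0,0,0,30]
    - [0,0,0.4,0,0,0,30]
    - [0,0,0.4,0,0,0,30]
    - [0,0,0.2,0,0,0,30]
    - [0,0,0.1,0,0,0,30]
    - [0,0,0.1,0,0,0,30]
    - [0,0,0.1,0,0,0,30]

```text
time_s: 39.75
tcp_pos: [0.6312, -0.193, 0.0971]
tcp_rot: [0.733, 0.68, 0.0, 0.002]
ft_force: [-1.5, -2.5, 1.7]
finger_gap: 0.0352
gripper_force: 31.3
```

servo_tool:
  motion:
    - [0,0,0.1,0,0,0,30]
    - [0,0,0.1,0,0,0,30]
    - [0,0,0.1,0,0,0,30]

```text
time_s: 40.05
tcp_pos: [0.6302, -0.1924, 0.0803]
tcp_rot: [0.733, 0.68, -0.0, 0.001]
ft_force: [-0.9, -4.6, 3.0]
finger_gap: 0.0355
gripper_force: 31.4
```

servo_tool:
  motion:
    - [0,0,0.05,0,0,0,30]
    - [0,0,0.05,0,0,0,30]
    - [0,0,0.03,0,0,0,30]
    - [0,0,0,0,0,0,30]

```text
time_s: 40.45
tcp_pos: [0.6299, -0.1923, 0.0736]
tcp_rot: [0.733, 0.68, -0.0, 0.001]
ft_force: [-0.3, -4.8, 2.9]
finger_gap: 0.035
gripper_force: 31.4
```

servo_tool:
  motion:
    - [-0.02,0,0,0,0,0,30]
    - [0,0,0.03,0,0,0,30]
    - [0,0,0.01,0,0,0,30]
    - [0,0,0,0,0,0,30]

```text
time_s: 40.85
tcp_pos: [0.6302, -0.1926, 0.0734]
tcp_rot: [0.733, 0.68, 0.001, 0.0]
ft_force: [-2.0, -3.3, 13.7]
finger_gap: 0.0347
gripper_force: 32.4
```

servo_tool:
  motion:
    - [0,0,0,0,0,0,65]
    - [0,0,0,0,0,0,65]
    - [0,0,0,0,0,0,65]
    - [0,0,0,0,0,0,65]
    - [0,0,-0.3,0,0,0,65]
    - [0,0,-0.4,0,0,0,65]
    - [0,0,-0.5,0,0,0,65]
    - [0,0,-0.5,0,0,0,65]
    - [0.4,0,-0.1,0,0,0,0]
    - [0.5,0,0,0,0,0,0]
    - [0.5,0,0,0,0,0,0]
    - [0.5,0,0,0,0,0,0]
    - [0.5,0,0,0,0,0,0]
    - [0.5,0,0,0,0,0,0]
    - [0.5,0,0,0,0,0,0]
    - [0,0,0,0,0,0,0]

```text
time_s: 42.45
tcp_pos: [0.6431, -0.0166, 0.162]
tcp_rot: [0.731, 0.683, 0.002, -0.002]
ft_force: [-0.0, 0.3, 0.2]
finger_gap: 0.0
gripper_force: 0.0
```

```bash
python3 - <<'E'
from h import *
im,P=rackpose('top7')
go(.634,-.06,.024,-4.35)
s,d=snap('scene','scene6')
a=cv2.resize(im[145:265,240:360],None,fx=3.3,fy=3.3,interpolation=cv2.INTER_CUBIC);b=cv2.resize(s[140:260,180:300],None,fx=3.3,fy=3.3,interpolation=cv2.INTER_CUBIC)
cv2.imwrite('pics/c5.png',np.hstack([a,b]))
E
```

```text
rect>35mm 1706 ((627.027099609375, -194.31253051757812), (199.96299743652344, 96.9817886352539), 86.73018646240234)
near [0.077  0.5939]
tmpl 34 [ 0.6353 -0.1155] 0.10617914128785122
tmpl 38 [ 0.6339 -0.1418] 0.10473451240710041
tmpl 45 [ 0.6294 -0.168 ] 0.10439032073994992
tmpl 36 [ 0.6303 -0.1921] 0.10609607601540183
tmpl 45 [ 0.6284 -0.2206] 0.10544651644838965
tmpl 51 [ 0.6231 -0.2719] 0.10549285956013332
tcp [ 0.6428 -0.0197  0.1622] t 42.5 F [-0.0519 -0.2338 -0.1701] turn [ 0.0015 -0.0226  0.0554] shift(now) [-0.8231 -0.1195  2.763 ] shift(after turn) [-0.8172 -0.1143  2.7649]
```

View pics/c5.png

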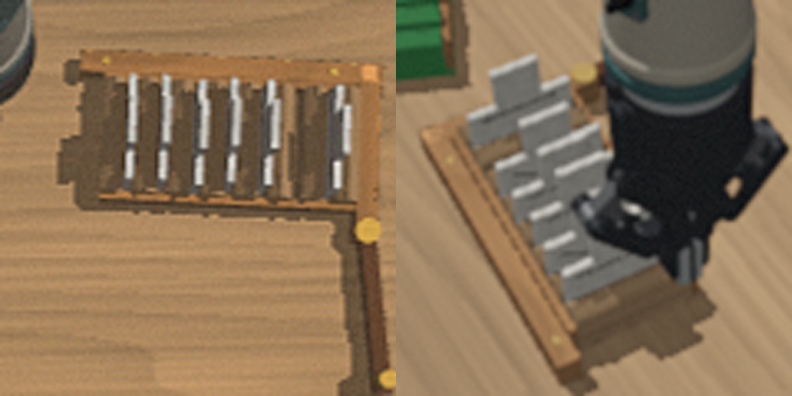

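servo_tool:
  motion:
    - [0,0,0,0,0,0.05,0]
    - [0,-0.12,0.5,0,0,0,0]
    - [0,0,0.5,0,0,0,0]
    - [0,0,0.5,0,0,0,0]
    - [0,0,0.5,0,0,0,0]
    - [0,0,0.5,0,0,0,0]
    - [0,0,0.08,0,0,0,0]
    - [-0.3,0,0,0,0,0,0]
    - [-0.3,0,0,0,0,0,0]
    - [-0.2,0,0,0,0,0,0]
    - [-0.2,0,0,0,0,0,0]
    - [0,0,0,0,0,0,0]

```text
time_s: 43.75
tcp_pos: [0.6326, -0.0746, 0.0337]
tcp_rot: [0.736, 0.677, 0.0, 0.001]
ft_force: [-0.1, 0.6, 0.3]
finger_gap: 0.0003
gripper_force: 0.0
```

```bash
python3 - <<'E'
from h import *
go(.634,-.085,.032,-4.35)
E
```

```text
tcp [ 0.6326 -0.0746  0.0337] t 43.75 F [-0.0882  0.6182  0.2953] turn [ 0.0137  0.004  -0.065 ] shift(now) [-0.2043  0.0452  0.0346] shift(after turn) [-0.2046  0.0438  0.0344]
```

servo_tool:
  motion:
    - [-0.08,0,0.03,0,0,-0.06,0]
    - [-0.08,0,0,0,0,0,0]

```text
time_s: 43.95
tcp_pos: [0.6319, -0.0787, 0.0309]
tcp_rot: [0.732, 0.681, 0.001, -0.001]
ft_force: [-0.9, 0.7, -0.0]
finger_gap: -0.0001
gripper_force: 0.0
```

servo_tool:
  motion:
    - [-0.06,0,0,0,0,0,0]
    - [-0.04,0,0,0,0,0,0]

```text
time_s: 44.15
tcp_pos: [0.6315, -0.0845, 0.0311]
tcp_rot: [0.732, 0.681, 0.0, -0.0]
ft_force: [-0.1, 0.1, 0.5]
finger_gap: -0.0001
gripper_force: 0.0
```

servo_tool:
  motion:
    - [-0.04,0,0,0,0,0,0]
    - [0,0,0,0,0,0,0]

```text
time_s: 44.35
tcp_pos: [0.6315, -0.0848, 0.0311]
tcp_rot: [0.732, 0.681, 0.001, -0.001]
ft_force: [-0.6, 3.6, 1.8]
finger_gap: 0.0
gripper_force: 1.8
```

servo_tool:
  motion:
    - [-0.05,0,0,0,0,0,0]
    - [-0.04,0,0,0,0,0,0]
    - [0,0,0,0,0,0,0]

```text
time_s: 44.65
tcp_pos: [0.6314, -0.085, 0.031]
tcp_rot: [0.731, 0.682, 0.003, -0.004]
ft_force: [-0.2, 9.2, 5.1]
finger_gap: -0.0003
gripper_force: 5.2
```

servo_tool:
  motion:
    - [0.3,0,0,0,0,0,0]
    - [0.3,0,0,0,0,0,0]
    - [0,-0.3,-0.5,0,0,0,0]
    - [0,-0.3,-0.5,0,0,-1,0]
    - [0,0,-0.5,0,0,-1,0]
    - [0,0,-0.5,0,0,-1,0]
    - [0,0,0,0,0,-1,0]
    - [0,0,0,0,0,-1,0]
    - [0,0,0,0,0,-1,0]
    - [0,0,0,0,0,-1,0]
    - [0,0,0,0,0,-1,0]
    - [0,0,0,0,0,-1,0]
    - [0,0,0,0,0,-1,0]
    - [0,0,0,0,0,-1,0]
    - [0,0,0,0,0,-1,0]
    - [0,0,0,0,0,-1,0]
    - [0,0,0,0,0,-1,0]
    - [0,0,0,0,0,-1,0]
    - [0,0,0,0,0,0,0]

```text
time_s: 46.55
tcp_pos: [0.6033, -0.059, 0.131]
tcp_rot: [0.036, 0.999, 0.0, 0.0]
ft_force: [-0.4, 0.4, -0.4]
finger_gap: -0.0001
gripper_force: 0.0
```

```bash
python3 - <<'E'
from h import *
go(.53,-.18,.14,85.65)
print(robot.observe()['qpos'])
E
```

```text
tcp [ 0.6033 -0.059   0.131 ] t 46.55 F [-0.4498  0.441  -0.3724] turn [0.0049 0.0003 0.0311] shift(now) [ 1.2858 -2.5208 -0.1808] shift(after turn) [ 1.2776 -2.5251 -0.1795]
[-0.146   0.7098  0.3219  1.744  -0.3122  0.7382  1.8342]
```

servo_tool:
  motion:
    - [0.5,0,0,0,0,0,0]
    - [0.57,-0.2,0,0,0,0,0]
    - [0,-0.4,0,0,0,0,0]
    - [0,-0.4,0,0,0,0,0]
    - [0,-0.4,0,0,0,0,0]
    - [0,-0.4,0,0,0,0,0]
    - [0,-0.4,0,0,0,0,0]
    - [0,-0.4,0,0,0,0,0]
    - [0,0,0.5,0,0,0,0]
    - [0,0,0.5,0,0,0,0]
    - [0,0,0.5,0,0,0,0]
    - [0,0,0.5,0,0,0,0]
    - [0,0,0.16,0,0,0,0]
    - [0,0,0,0,0,0,0]

```text
time_s: 47.95
tcp_pos: [0.5396, -0.1844, 0.022]
tcp_rot: [0.037, 0.999, 0.001, -0.001]
ft_force: [0.1, -0.2, 0.8]
finger_gap: 0.0001
gripper_force: 0.0
```

```bash
python3 - <<'E'
from h import *
go(.5685,-.185,.022,85.65)
rackpose('top8')
E
```

```text
tcp [ 0.5396 -0.1844  0.022 ] t 47.95 F [ 0.0908 -0.1542  0.8194] turn [ 0.0097 -0.0241  0.0148] shift(now) [-0.5767  0.03   -0.0016] shift(after turn) [-0.5767  0.0309 -0.0002]
rect>35mm 1020 ((626.3048095703125, -194.2689666748047), (199.6881866455078, 92.80242156982422), 85.62248229980469)
near [-0.3554  0.542 ]
tmpl 35 [ 0.6352 -0.1155] 0.10464501387154912
tmpl 37 [ 0.6342 -0.1418] 0.10443200883021098
tmpl 45 [ 0.6293 -0.1681] 0.1041375840365868
```

servo_tool:
  motion:
    - [-0.2,0,0,0,0,0,0]
    - [-0.2,0,0,0,0,0,0]
    - [-0.06,0,0,0,0,0,0]
    - [-0.06,0,0,0,0,0,0]

```text
time_s: 48.4
tcp_pos: [0.5675, -0.1864, 0.0236]
tcp_rot: [0.036, 0.999, 0.0, 0.001]
ft_force: [-0.3, 0.3, -0.3]
finger_gap: 0.0
gripper_force: 0.0
```

servo_tool:
  motion:
    - [-0.05,0,-0.01,0,0,0,0]
    - [-0.05,0,-0.01,0,0,0,0]
    - [0,0,0,0,0,0,0]

```text
time_s: 48.7
tcp_pos: [0.5678, -0.1864, 0.0236]
tcp_rot: [0.037, 0.999, 0.001, -0.004]
ft_force: [-6.2, 0.8, 2.8]
finger_gap: -0.0
gripper_force: 3.3
```

servo_tool:
  motion:
    - [-0.07,0,0,0,0,0,0]
    - [-0.05,0,0,0,0,0,0]
    - [0,0,0,0,0,0,0]

```text
time_s: 49.0
tcp_pos: [0.5679, -0.1864, 0.0233]
tcp_rot: [0.037, 0.999, 0.003, -0.009]
ft_force: [-17.0, 0.7, 13.7]
finger_gap: 0.0002
gripper_force: 8.7
```

servo_tool:
  motion:
    - [0.4,0,0,0,0,0,0]
    - [0.5,0,0,0,0,0,0]
    - [0.5,0,-0.5,0,0,0,0]
    - [0.5,0,-0.5,0,0,0,0]
    - [0.3,0,-0.4,0,0,0,0]
    - [0,0,-0.4,0,0,0,0]
    - [0,0,0,0,0,0,0]

```text
time_s: 49.7
tcp_pos: [0.4691, -0.1802, 0.1164]
tcp_rot: [0.037, 0.999, -0.0, 0.003]
ft_force: [-0.5, -1.1, 0.4]
finger_gap: 0.0002
gripper_force: 0.0
```

```bash
python3 - <<'E'
from h import *
im,P=rackpose('top9')
q=region(P,(335,366,215,275),.036,.055);print('knob',rect(q),q.mean(0))
q=region(P,(343,366,222,262),.012,.032);print('keeper',rect(q))
th=np.radians(-4.33);c,s=np.cos(th),np.sin(th)
o=np.array([.6707,-.298]);print('pivot',o+np.array([c*-.115-s*-.01,s*-.115+c*-.01]),'knob shut',o+np.array([c*-.115-s*.105,s*-.115+c*.105]))
go(.44,-.335,.12,85.65);print(robot.observe()['qpos'])
E
```

```text
rect>35mm 1720 ((625.45263671875, -194.0726318359375), (199.9135284423828, 98.79472351074219), 87.13294982910156)
near [0.0727 0.5935]
tmpl 35 [ 0.6356 -0.1155] 0.10382937867806308
tmpl 38 [ 0.6337 -0.1417] 0.10393725279184585
tmpl 44 [ 0.6292 -0.168 ] 0.10444472084505674
tmpl 39 [ 0.63   -0.1947] 0.1050202071129206
tmpl 43 [ 0.6281 -0.2206] 0.10456755753683622
tmpl 50 [ 0.6231 -0.2719] 0.10492323697128025
knob ((0.0, 0.0), (0.0, 0.0), 0.0) [nan nan nan]
keeper ((532.3469848632812, -301.8777770996094), (18.93650245666504, 9.51815414428711), 56.756256103515625)
pivot [ 0.5553 -0.2993] knob shut [ 0.564  -0.1846]
tcp [ 0.4689 -0.1798  0.1152] t 49.75 F [ 0.3583 -0.1478 -0.7718] turn [0.0025 0.033  0.0258] shift(now) [ 0.3483 -3.1382 -0.0974] shift(after turn) [ 0.3401 -3.1391 -0.0954]
[ 0.1312  0.6132  0.2662  2.0413 -0.3112  0.5216  2.1197]<stdin>:3: RuntimeWarning: Mean of empty slice.
  ret = um.true_divide(
```

servo_tool:
  motion:
    - [0.04,-0.4,0,0,0,0,0]
    - [0.04,-0.4,0,0,0.03,0,0]
    - [0.04,-0.4,0,0,0,0,0]
    - [0.04,-0.4,0,0,0,0,0]
    - [0.04,-0.4,0,0,0,0,0]
    - [0.05,-0.4,0,0,0,0,0]
    - [0.05,-0.4,0,0,0,0,0]
    - [0.05,-0.4,0,0,0,0,0]
    - [0,0,0,0,0,0,0]
    - [0,0,0,0,0,0,0]

```text
time_s: 50.75
tcp_pos: [0.4383, -0.337, 0.1129]
tcp_rot: [0.037, 0.999, 0.001, -0.002]
ft_force: [0.2, 0.5, 0.4]
finger_gap: -0.0001
gripper_force: 0.0
```

```bash
python3 - <<'E'
from h import *
go(.439,-.336,.031,85.65);print(robot.observe()['qpos'])
E
```

```text
tcp [ 0.4383 -0.337   0.1129] t 50.75 F [0.2305 0.4586 0.358 ] turn [ 0.0232 -0.0418  0.0217] shift(now) [-0.0195  0.0178  1.6383] shift(after turn) [-0.0123  0.0219  1.6383]
[ 0.4459  0.6693  0.245   1.8988 -0.2654  0.6099  2.3567]
```

servo_tool:
  motion:
    - [0,0,0.4,0,-0.03,0,0]
    - [0,0,0.5,0,0,0,0]
    - [0,0,0.5,0,0,0,0]
    - [0,0,0.22,0,0,0,0]
    - [0,0.1,0,0,0,0,0]
    - [0,0.1,0,0,0,0,0]
    - [0,0,0,0,0,0,0]

```text
time_s: 51.45
tcp_pos: [0.4401, -0.3265, 0.0338]
tcp_rot: [0.036, 0.999, 0.001, 0.001]
ft_force: [-0.4, -0.3, -0.2]
finger_gap: 0.0003
gripper_force: 0.0
```

servo_tool:
  motion:
    - [0.03,0.24,0,0,0,1,0]
    - [0.03,0.24,0,0,0,1,0]
    - [0.03,0.24,0,0,0,1,0]
    - [0.03,0.24,0,0,0,1,0]
    - [0,0,0,0,0,0,0]

```text
time_s: 51.95
tcp_pos: [0.4454, -0.2779, 0.0338]
tcp_rot: [0.242, 0.97, 0.001, 0.0]
ft_force: [-0.0, -0.5, 0.7]
finger_gap: -0.0001
gripper_force: 0.0
```

```bash
cat >> h.py <<'E'
def arc():
    s=robot.observe();p=np.array([.5553,-.2993]);y=R.from_quat(s['tcp_rot']).as_matrix()[:2,1];x=R.from_quat(s['tcp_rot']).as_matrix()[:2,0]
    v=s['tcp_pos'][:2]-p;print('tool-frame rel pivot',v@x,v@y,'yaw',np.degrees(np.arctan2(y[1],y[0])),s['tcp_pos'],s['ft_force'])
E
python3 - <<'E'
from h import *
arc()
E
```

```text
tool-frame rel pivot 0.10707781603355551 -0.032775796868373654 yaw 61.958458888741184 [ 0.4454 -0.2779  0.0338] [-0.0091 -0.53    0.7061]
```

servo_tool:
  motion:
    - [0.08,0.25,0,0,0,1,0]
    - [0.08,0.25,0,0,0,1,0]
    - [0.08,0.25,0,0,0,1,0]
    - [0.06,0.25,0,0,0,1,0]
    - [0.06,0.25,0,0,0,1,0]
    - [0.06,0.25,0,0,0,1,0]
    - [0,0,0,0,0,0,0]

```text
time_s: 52.65
tcp_pos: [0.4813, -0.2112, 0.0335]
tcp_rot: [0.529, 0.849, 0.001, 0.001]
ft_force: [0.9, 0.1, 1.0]
finger_gap: 0.0001
gripper_force: 0.0
```

```bash
python3 - <<'E'
from h import *
arc()
s,d=snap('scene','scene7')
cv2.imwrite('pics/c6.png',cv2.resize(s[100:260,170:350],None,fx=3.3,fy=3.3,interpolation=cv2.INTER_CUBIC))
E
```

```text
tool-frame rel pivot 0.11164437865013599 -0.027684362705233598 yaw 26.098177888830236 [ 0.4813 -0.2112  0.0335] [0.8873 0.1367 0.9866]
```

View pics/c6.png

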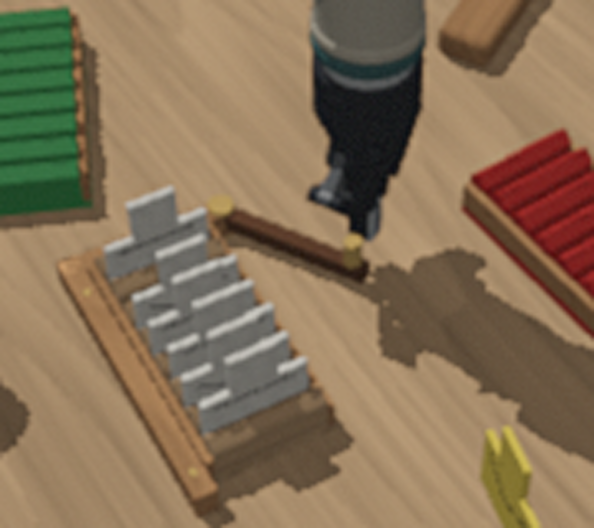

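servo_tool:
  motion:
    - [0.06,0.24,0,0,0,1,0]
    - [0.06,0.24,0,0,0,1,0]
    - [0.06,0.24,0,0,0,1,0]
    - [0.06,0.24,0,0,0,1,0]
    - [0.05,0.1,0,0,0,1,0]
    - [0,0,0,0,0,0,0]

```text
time_s: 53.3
tcp_pos: [0.5267, -0.1849, 0.0331]
tcp_rot: [0.731, 0.682, 0.0, -0.0]
ft_force: [0.1, 0.3, 0.1]
finger_gap: -0.0002
gripper_force: 0.0
```

```bash
python3 - <<'E'
from h import *
arc()
E
```

```text
tool-frame rel pivot 0.11217263827011222 -0.03651183233047138 yaw -4.003821765711699 [ 0.5267 -0.1849  0.0331] [0.0828 0.2955 0.1018]
```

servo_tool:
  motion:
    - [0,0.1,0,0,0,0,0]
    - [0,0.1,0,0,0,0,0]
    - [0,0.06,0,0,0,0,0]
    - [0,0,0,0,0,0,0]

```text
time_s: 53.7
tcp_pos: [0.54, -0.1856, 0.0331]
tcp_rot: [0.732, 0.681, 0.001, -0.0]
ft_force: [-0.5, 0.6, -0.2]
finger_gap: 0.0002
gripper_force: 0.0
```

servo_tool:
  motion:
    - [0,0.05,0,0,0,0,0]
    - [0,0.04,0,0,0,0,0]
    - [0,0,0,0,0,0,0]

```text
time_s: 54.0
tcp_pos: [0.5434, -0.1858, 0.033]
tcp_rot: [0.732, 0.681, -0.0, -0.001]
ft_force: [-1.4, 0.1, 1.0]
finger_gap: -0.0002
gripper_force: 1.0
```

servo_tool:
  motion:
    - [0,0.04,0,0,0,0,0]
    - [0,0,0,0,0,0,0]

```text
time_s: 54.2
tcp_pos: [0.5438, -0.1858, 0.0328]
tcp_rot: [0.733, 0.681, -0.001, -0.002]
ft_force: [-5.9, -0.2, 4.1]
finger_gap: 0.0
gripper_force: 3.0
```

At the stop (5.9 N with no further travel). Back off, raise, and verify.

servo_tool:
  motion:
    - [0,-0.3,0,0,0,0,0]
    - [0,-0.4,0,0,0,0,0]
    - [0,0,-0.5,0,0,0,0]
    - [0,0,-0.5,0,0,0,0]
    - [0.5,0,-0.5,0,0,0,0]
    - [0.5,0,-0.5,0,0,0,0]
    - [0.5,0,-0.5,0,0,0,0]
    - [0.5,0,0,0,0,0,0]
    - [0.5,0,0,0,0,0,0]
    - [0.5,0,0,0,0,0,0]
    - [0.5,0,0,0,0,0,0]
    - [0.5,0,0,0,0,0,0]
    - [0.5,0,0,0,0,0,0]
    - [0,0,0,0,0,0,0]
    - [0,0,0,0,0,0,0]

```text
time_s: 55.7
tcp_pos: [0.528, 0.0415, 0.1584]
tcp_rot: [0.732, 0.681, 0.001, 0.0]
ft_force: [-0.2, -0.7, 1.2]
finger_gap: -0.0002
gripper_force: 0.0
```

```bash
python3 - <<'E'
from h import *
im,P=rackpose('top10')
q=region(P,(280,366,205,230),.012,.032);print('keeper',len(q),rect(q))
s,d=snap('scene','scene8')
a=cv2.resize(im[145:265,240:360],None,fx=3.3,fy=3.3,interpolation=cv2.INTER_CUBIC);b=cv2.resize(s[130:250,180:300],None,fx=3.3,fy=3.3,interpolation=cv2.INTER_CUBIC)
cv2.imwrite('pics/c7.png',np.hstack([a,b]))
E
```

```text
rect>35mm 1722 ((616.482177734375, -193.75575256347656), (200.16268920898438, 118.92543029785156), 85.62342834472656)
near [0.0907 0.5959]
tmpl 35 [ 0.6351 -0.1154] 0.10321654772322719
tmpl 37 [ 0.6342 -0.1418] 0.10348006284222877
tmpl 44 [ 0.6291 -0.1679] 0.10503037164547702
tmpl 40 [ 0.6298 -0.1942] 0.10404622266326202
tmpl 44 [ 0.6278 -0.2204] 0.10429130043147206
tmpl 49 [ 0.6231 -0.2716] 0.10404773962995051
keeper 485 ((566.5143432617188, -213.12368774414062), (190.62057495117188, 33.91666030883789), 87.65945434570312)
```

View pics/c7.png

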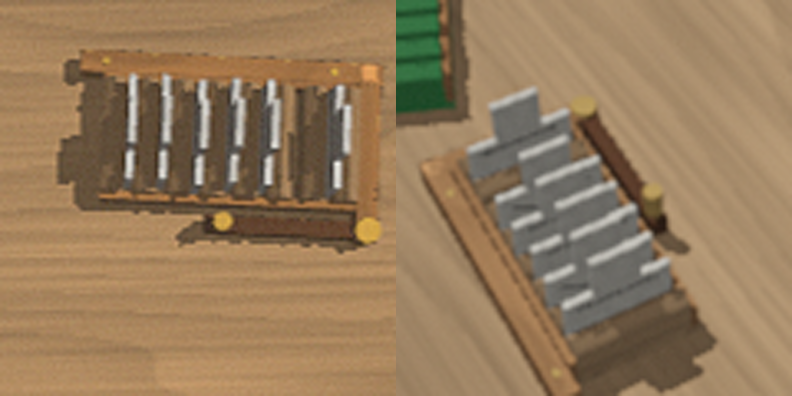

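```bash
python3 -c "
from station import robot
print(robot.close_job())"
```

```text
the job is handed in; nothing more can be done
None
```

The job is handed in at about 56 s: the rack is flush in its fence corner, the three white templates from the stand are fully home in slots 3, 5 and 6 beside the three already filed, the keeper is shut against its stop, and I kept the arm clear of the mug and spool throughout.

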